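# Unstack the wooden parts onto their steel stands

## Task

On the bench is a stack of four wooden parts: a small foot on a round disc on a square block on a long board. Take the stack apart from the top down, one part at a time, and set each part gently, without dropping it, into the steel stand whose top has its shape and size (the foot upright in the smallest round one, the disc in the larger round one), lying flat on the seat inside the rim. Finish with all four parts in their stands, let go and at rest.

Things in the scene. Friction and masses are not known exactly. Their poses are not given: they have to be found in the camera images.
- foot_mid (a point): Top of the stack: small upright cylinder of plain light wood (a furniture foot), 28 mm diameter, 40 mm tall, about 20 g. The point is its centre, half-way up (20 mm above its underside); z is its axis, upwards.
- disc_mid (a point): Second from the top: thick round disc of the same wood, 46 mm diameter, 30 mm thick, about 40 g; the foot stands on it, up to 6 mm off its middle. The point is its centre, half-way up (15 mm above its underside); z is its axis, upwards.
- block_mid (a point): Third from the top: square block of the same wood, 60 x 60 mm, 30 mm thick, about 75 g; the disc lies on it, up to 6 mm off its middle. The point is its centre, half-way up (15 mm above its underside); x and y run along its sides, z up.
- board_mid (a point): Bottom of the stack, lying flat on the bench: oblong board of the same wood, 150 mm long (x), 60 mm wide (y), 30 mm thick, about 180 g; the block lies on it up to 20 mm off its middle along its length and turned up to 0.5 rad. The point is its centre, half-way up (15 mm above its underside); z up.
- small_stand_seat (a point): Smallest stand, for the foot: fixed low stand of dark steel on three legs with a round tray-like top, 46 mm inside its rim. The point is the middle of the flat seat inside the rim, 40 mm above the bench; the rim is of bright steel, 3 mm thick and rises 4 mm above the seat.
- round_stand_seat (a point): Larger round stand, for the disc: fixed low stand of dark steel on three legs with a round tray-like top, 64 mm inside its rim. The point is the middle of the flat seat inside the rim, 40 mm above the bench; the rim is of bright steel, 3 mm thick and rises 4 mm above the seat.
- square_stand_seat (a point): Square stand, for the block: fixed low stand of dark steel on four legs with a square tray-like top, 78 x 78 mm inside its rim; x and y run along its sides. The point is the middle of the flat seat inside the rim, 40 mm above the bench; the rim is of bright steel, 3 mm thick and rises 4 mm above the seat.
- long_stand_seat (a point): Long stand, for the board: fixed low stand of dark steel on four legs with an oblong tray-like top, 168 mm (x) by 78 mm (y) inside its rim. The point is the middle of the flat seat inside the rim, 40 mm above the bench; the rim is of bright steel, 3 mm thick and rises 4 mm above the seat. The other things on the bench near the stands (tape measure, tin, bar offcut) are no taller than 40 mm.
Things that resemble listed ones, but are neither listed nor needed, are in the scene too. What is shaped like the part that bears foot_mid but purple or yellow is not meant.

How it is judged:
By the outcome, as a careful person would: the job done as asked, in the order asked, and still so for the second after the job is handed in, with the robot touching nothing.
It also fails if it takes over 120 s, if anything falls off the work surface, if the arm or the gripper's body presses on something with over 40 N, if the wrist force passes 120 N, or if a joint passes its speed limit or range.

## Robot

A 7-joint arm with a two-finger parallel gripper is mounted at the origin on the work surface. World frame = base frame: x ahead of the robot, y to its left, z up, the work surface at z = 0. Lengths are in m, angles in rad, forces in N, time in s.
With the tool pointing down it reaches from about 0.35 to 0.9 m from the base axis. Payload 8.1 kg.
Tool frame: the origin (TCP) lies on the centre line of the jaws, within the pads' length; the fingertips stand 22 mm ahead of it and the grasp point (between the pads) lies 3 mm ahead of it; z points along the fingers, y is the direction in which the jaws open and shut (so a half turn about z gives the same grasp; the last joint's range is limited). The gripper opens to 92 mm and grips with 3 to 60 N. Pads are 19 mm wide; open, the fingers measure 130 mm over their backs; the gripper's body (75 mm by 190 mm) begins 47 mm behind the grasp point.
Start: joints at [1.053, 0.434, 0.025, 1.573, -0.012, 1.134, -0.075], TCP at [0.252, -0.572, 0.249] pointing down, gripper open.
Joint ranges: [-2.62, 2.62], [-0.44, 2.09], [-1.27, 1.32], [0.08, 2.57], [-1.32, 4.46], [0.12, 2], [-2.74, 2.74]. Speed limits (rad/s): [2.22, 2.22, 3.01, 3.01, 3.14, 3.14, 3.14].

## Interface

Orientations are given as a rotation vector (axis times angle).
In Python, from cell import arm gives the robot as it stands.
- The arm moves only by the shell command python3 -m pendant 'ROWS' [FORCE]. ROWS is JSON, a list that holds one entry, the list of rows, each a list of 7 numbers: the shift along the tool's x, y, z in units of 0.04 m (1.0 is 0.04 m), then the turn, a rotation vector about the tool's x, y, z in units of 0.08 rad (1.0 is 0.08 rad), then the closure, from 0 (fully open) to 1 (shut). In form: [[[tx, ty, tz, ax, ay, az, fingers], ...]]. A call has 1 to 20 rows; each row shifts and turns the commanded pose from where the row before left it, along the tool's axes as they then stand; what a row does not reach is not made up. A row lasts 1/12 s, in which the tool goes at most 41.7 mm and 7.16 degrees, less where a joint would pass 70% of its speed; a pose out of reach is approached as far as the arm can. A call with a number of a shift or a turn outside -1 to 1 is refused whole. A call with a gripper value outside its range is refused whole. The fingers move at their own pace and stop on an object; FORCE is the grip in N (left out, the last holds). Time passes only in rows, so rows that do not move let the fingers close. It gives the time, the measured TCP pose, the force and the opening at its end, in the units of the state.
- arm.observe(): the state, without advancing time (a new reading comes with each control period).
- arm.get_image(name): name is "scene" or "top"; returns a dict with "img" (400x640x3 uint8, red, green, blue), "z_map" (400x640 float32, m along the optical axis (not along the pixel's ray), 0 where there is no reading), "K" (3x3 intrinsics, pixels), "R" (3x3) and "t" (3): a world point X has camera coordinates R X + t. Camera axes: x right, y down, z forward; pixel columns grow to the right and rows downward; lengths in m; the calibration is good to about 2 mm. A picture is of the moment at which its call begins.
- arm.sign_off(): hands the job in, once; it reports no verdict.
The state is a dict: "clock": time; "joints": joint angles; "dq": joint speeds; "joint_efforts": joint torques, N m; "position": TCP position; "ee_rot": TCP orientation; "force": force on the tool from outside, world axes, zero at the start; "ft_torque": the same for the moment, N m; "width": opening from 0.0 (shut) to 1.0 (fully open).
Only numpy, scipy, OpenCV 4.12 (cv2) and the standard library are available. Lean on these libraries where they do the work, as an engineer would, in place of code of your own. Each camera call takes 0.05 s, during which the arm holds its last target.

## Working session

There is one attempt and no reset: what is moved stays moved. The work goes in short steps, Python scripts to look and compute and a shell command to move; the robot and the scene stay as the last step left them, time stands still between calls to the robot, and variables do not carry over. Pictures are saved under pics/ and viewed, and the job is handed in when it is done.

```bash
mkdir -p pics; ls
python3 - <<'E'
from cell import arm
import cv2,pickle
s=arm.observe();print(s)
for n in("scene","top"):
    d=arm.get_image(n);pickle.dump(d,open(f'{n}0.pkl','wb'));cv2.imwrite(f'pics/{n}0.png',d['img'][:,:,::-1]);print(d['K'],d['R'],d['t'])
E
```

```text
pics
{'clock': 0.0, 'joints': array([ 1.05337939,  0.43517106,  0.02497672,  1.57408063, -0.01160461,
        1.13398235, -0.07510802]), 'dq': array([ 5.91192945e-04,  8.27567088e-04, -6.15468634e-04, -5.76181018e-04,
       -4.49033552e-04, -1.40014629e-03, -8.34589806e-05]), 'joint_efforts': array([-2.02060750e-03, -6.67865539e+01,  9.84020345e-01, -3.14465475e+01,
       -6.04457804e-02,  4.25900705e-02,  1.36450003e-04]), 'position': array([ 0.25165327, -0.57159191,  0.24798361]), 'ee_rot': array([-3.07288797e+00, -6.46508978e-01,  6.86191768e-04]), 'force': array([ 0.16982384, -0.25484376,  0.57738518]), 'ft_torque': array([ 0.04811971, -0.02106903, -0.0079648 ]), 'width': 1.001201855254844}
[[394.95196665   0.         319.99444247]
 [  0.         394.95196665 202.53080498]
 [  0.           0.           1.        ]] [[ 0.12253824  0.99246298 -0.00126814]
 [ 0.84241775 -0.10468771 -0.52855729]
 [-0.52470631  0.06370018 -0.84889668]] [-0.11406541 -0.38468222  1.29475719]
[[459.27078571   0.         316.06742085]
 [  0.         459.27078571 202.18444712]
 [  0.           0.           1.        ]] [[-0.01073451 -0.99986611 -0.01235038]
 [-0.99624852  0.01175469 -0.08573633]
 [ 0.08587003  0.01138371 -0.99624131]] [0.06023841 0.53564787 1.20564942]
```

View pics/scene0.png

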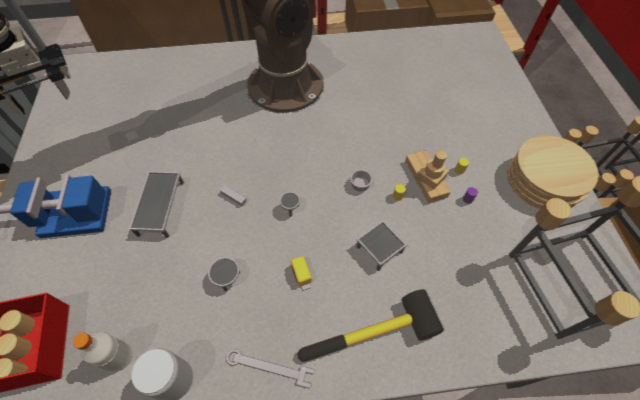

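View pics/top0.png

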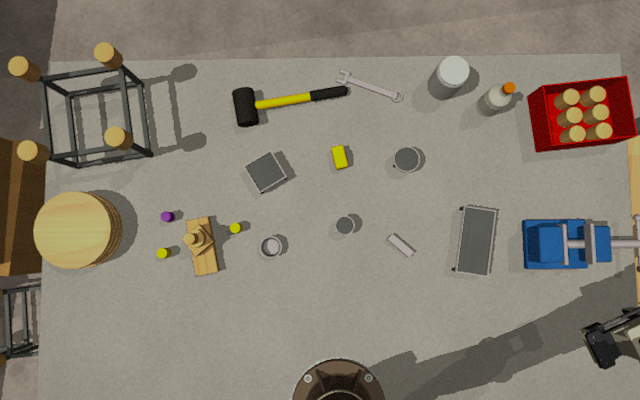

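The top view shows the stack at about (200,245). The square stand is at (266,172), the larger round stand at (407,158), the small one at (345,225) and the long one at (475,240). The tin at (270,247) and the yellow and purple feet are distractors. Next I enlarge the crops.

```bash
cat > h.py <<'E'
import numpy as np,cv2,pickle
def cloud(d):
    K,R,t=d['K'],d['R'],d['t'];z=d['z_map'].astype(float)
    v,u=np.mgrid[:z.shape[0],:z.shape[1]]
    c=np.stack([(u-K[0,2])/K[0,0]*z,(v-K[1,2])/K[1,1]*z,z],-1)
    P=(c-t)@R; P[z==0]=np.nan
    return P
def at(d,u,v,h):
    """world point on plane z=h along pixel"""
    K,R,t=d['K'],d['R'],d['t'];o=-R.T@t;r=R.T@np.array([(u-K[0,2])/K[0,0],(v-K[1,2])/K[1,1],1.])
    return o+r*(h-o[2])/r[2]
def proj(d,X):
    c=np.asarray(X)@d['R'].T+d['t'];return (c@d['K'].T)[...,:2]/c[...,2:]
def crop(d,u0,v0,u1,v1,s,name):
    cv2.imwrite(name,cv2.resize(np.ascontiguousarray(d['img'][v0:v1,u0:u1,::-1]),None,fx=s,fy=s,interpolation=cv2.INTER_CUBIC))
E
python3 - <<'E'
from h import *
t=pickle.load(open('top0.pkl','rb'));s=pickle.load(open('scene0.pkl','rb'))
crop(t,150,200,250,290,8,'pics/c1.png');crop(s,390,140,490,210,8,'pics/c2.png')
a=t['img'];crop(t,235,140,335,215,8,'pics/c3.png');crop(t,330,140,430,240,6,'pics/c4.png');crop(t,440,195,510,285,6,'pics/c5.png')
P=cloud(t)
for n,(u0,v0,u1,v1) in dict(foot=(150,200,250,290)).items():
    Q=P[v0:v1,u0:u1].reshape(-1,3);h,e=np.histogram(Q[:,2],np.arange(-.01,.16,.005));print(list(zip(e.round(3),h)))
E
```

```text
[(np.float64(-0.01), np.int64(33)), (np.float64(-0.005), np.int64(1997)), (np.float64(0.0), np.int64(4603)), (np.float64(0.005), np.int64(546)), (np.float64(0.01), np.int64(45)), (np.float64(0.015), np.int64(33)), (np.float64(0.02), np.int64(32)), (np.float64(0.025), np.int64(270)), (np.float64(0.03), np.int64(497)), (np.float64(0.035), np.int64(141)), (np.float64(0.04), np.int64(184)), (np.float64(0.045), np.int64(34)), (np.float64(0.05), np.int64(14)), (np.float64(0.055), np.int64(78)), (np.float64(0.06), np.int64(131)), (np.float64(0.065), np.int64(26)), (np.float64(0.07), np.int64(7)), (np.float64(0.075), np.int64(12)), (np.float64(0.08), np.int64(4)), (np.float64(0.085), np.int64(45)), (np.float64(0.09), np.int64(87)), (np.float64(0.095), np.int64(15)), (np.float64(0.1), np.int64(5)), (np.float64(0.105), np.int64(4)), (np.float64(0.11), np.int64(10)), (np.float64(0.115), np.int64(6)), (np.float64(0.12), np.int64(5)), (np.float64(0.125), np.int64(42)), (np.float64(0.13), np.int64(65)), (np.float64(0.135), np.int64(2)), (np.float64(0.14), np.int64(0)), (np.float64(0.145), np.int64(0)), (np.float64(0.15), np.int64(0))]
```

View pics/c1.png

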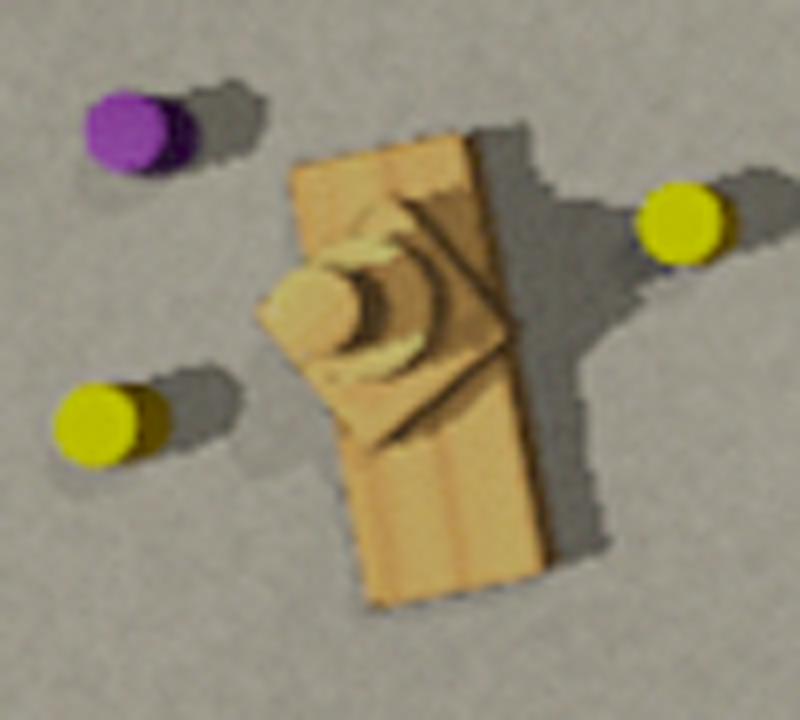

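View pics/c2.png

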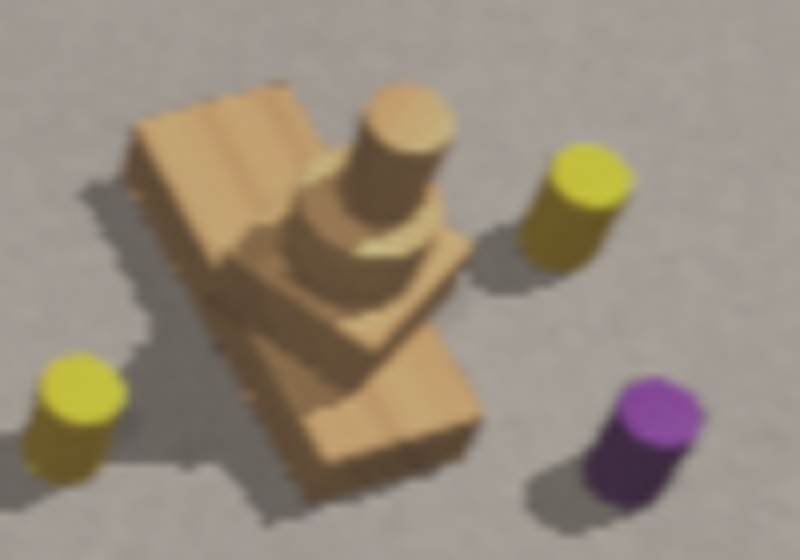

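View pics/c3.png

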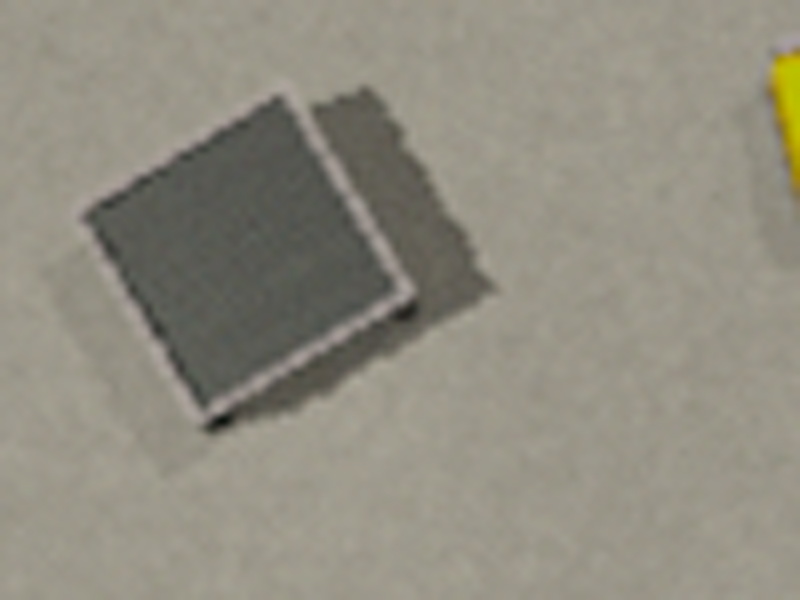

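View pics/c4.png

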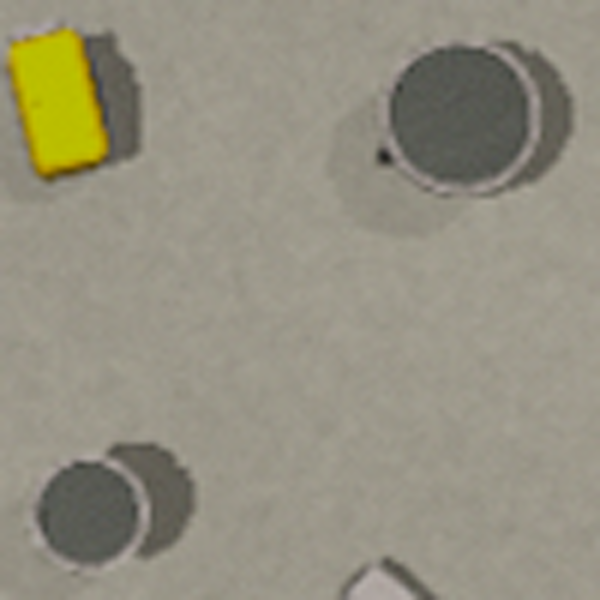

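View pics/c5.png

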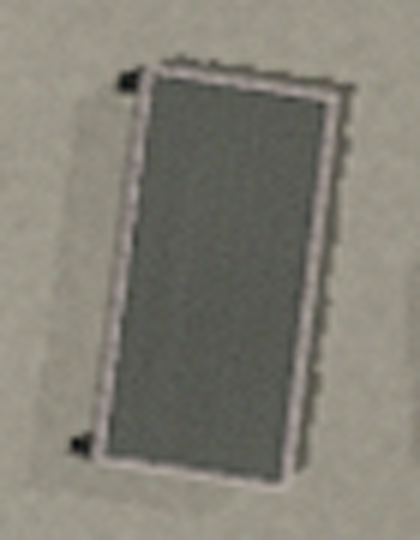

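```bash
cat > m0.py <<'E'
from h import *
t=pickle.load(open('top0.pkl','rb'));s=pickle.load(open('scene0.pkl','rb'))
def px(d,c,u0,v0,s,h): return np.array([at(d,u0+(x+.5)/s-.5,v0+(y+.5)/s-.5,h) for x,y in c])
def rep(n,Q):
    c=Q.mean(0); e=np.linalg.norm(np.roll(Q,-1,0)-Q,axis=1)
    a=[np.arctan2(*(Q[(i+1)%4]-Q[i])[[1,0]]) for i in range(4)]
    print(n,c.round(4),'sides',e.round(4),'ang',np.round(a,3))
if __name__=='__main__':
    print('foot',px(t,[(315,310)],150,200,8,.13),px(s,[(410,122)],390,140,8,.13))
    print('disc',px(t,[(361,303)],150,200,8,.09),px(s,[(367,203)],390,140,8,.09))
    rep('block',px(t,[(390,192),(512,325),(375,447),(258,312)],150,200,8,.06))
    b=px(s,[(470,243),(372,350),(225,255)],390,140,8,.06);print('block s',(b[0]+b[2])/2,np.linalg.norm(np.diff(b,axis=0),axis=1))
    rep('board',px(t,[(290,168),(465,132),(550,568),(370,608)],150,200,8,.03))
    rep('boards',px(s,[(135,128),(285,85),(480,415),(320,463)],390,140,8,.03))
    rep('sq',px(t,[(285,82),(415,292),(205,422),(82,215)],235,140,8,.044))
    print('round',px(t,[(464,118)],330,140,6,.044));print('small',px(t,[(92,512)],330,140,6,.044))
    rep('long',px(t,[(145,65),(340,95),(290,485),(98,462)],440,195,6,.044))
    crop(s,340,160,420,280,6,'pics/d1.png');crop(s,120,160,190,250,6,'pics/d2.png');crop(s,190,180,330,300,5,'pics/d3.png')
E
python3 m0.py
```

```text
foot [[0.44246706 0.3634783  0.13      ]] [[0.44323876 0.36083795 0.13      ]]
disc [[0.44492909 0.3605237  0.09      ]] [[0.44357093 0.35726067 0.09      ]]
block [0.4401 0.3614 0.06  ] sides [0.059  0.0586 0.0583 0.0572] ang [-2.397  2.293  0.721 -0.836]
block s [0.43980014 0.35941732 0.06      ] [0.05763324 0.05671238]
board [0.424  0.3578 0.03  ] sides [0.0594 0.1471 0.0606 0.148 ] ang [-1.379 -2.94   1.778  0.193]
boards [0.4245 0.3553 0.03  ] sides [0.0582 0.1461 0.0583 0.1455] ang [ 1.784  0.186 -1.368 -2.956]
sq [0.6187 0.1873 0.044 ] sides [0.0829 0.0815 0.0807 0.0805] ang [-2.598  2.118  0.531 -0.995]
round [[ 0.64568685 -0.18762731  0.044     ]]
small [[ 0.47389946 -0.0209159   0.044     ]]
long [ 0.4296 -0.3609  0.044 ] sides [0.0853 0.1704 0.0827 0.1735] ang [-1.737  2.971  1.442 -0.155]
```

```bash
cat > ov.py <<'E'
from h import *
def rect(c,a,l,w,z):
    R=np.array([[np.cos(a),-np.sin(a)],[np.sin(a),np.cos(a)]]);q=np.array([[l,w],[-l,w],[-l,-w],[l,-w]])/2@R.T+c[:2]
    return np.c_[q,np.full(4,z)]
def circ(c,r,z):
    a=np.linspace(0,2*np.pi,40);return np.c_[c[0]+r*np.cos(a),c[1]+r*np.sin(a),0*a+z]
def draw(d,shapes,u0,v0,u1,v1,s):
    im=cv2.resize(np.ascontiguousarray(d['img'][v0:v1,u0:u1,::-1]),None,fx=s,fy=s,interpolation=cv2.INTER_CUBIC)
    for X,col in shapes:
        p=proj(d,X);p=(p+.5-[u0,v0])*s-.5
        cv2.polylines(im,[np.round(p*8).astype(int)],True,col,1,cv2.LINE_AA,3)
    return im
E
python3 - <<'E'
from ov import *
t=pickle.load(open('top0.pkl','rb'));s=pickle.load(open('scene0.pkl','rb'))
R,G,B,Y=(0,0,255),(0,255,0),(255,0,0),(255,255,0)
st=[(circ((.4428,.3622),.014,.13),R),(circ((.4440,.3592),.023,.09),B),(rect((.440,.3604),.727,.06,.06,.06),G),(rect((.4243,.3566),.196,.15,.06,.03),Y)]
sq=[(rect((.6187,.1873),.551,.084,.084,.044),R)]
ro=[(circ((.6457,-.1876),.035,.044),R),(circ((.4739,-.0209),.026,.044),R)]
lo=[(rect((.4296,-.3609),-.158,.174,.084,.044),R)]
f=lambda a,b:cv2.imwrite(b,a)
a=draw(t,st,160,205,230,290,6);b=draw(s,st,395,140,465,210,6)
def cat(*L):
    H=max(i.shape[0] for i in L);return np.hstack([cv2.copyMakeBorder(i,0,H-i.shape[0],0,4,0) for i in L])
f(cat(a,b)[:, :800],'pics/e1.png')
f(cat(draw(t,sq,240,145,295,200,7),draw(s,sq,350,215,410,275,6)),'pics/e2.png')
f(cat(draw(t,ro,330,140,430,240,4),draw(s,ro,200,185,305,295,3.6) if 0 else draw(s,ro,200,185,305,295,3)),'pics/e3.png')
f(cat(draw(t,lo,445,195,505,285,6),draw(s,lo,125,160,190,250,6)),'pics/e4.png')
E
```

```text
(no output)
```

View pics/e1.png

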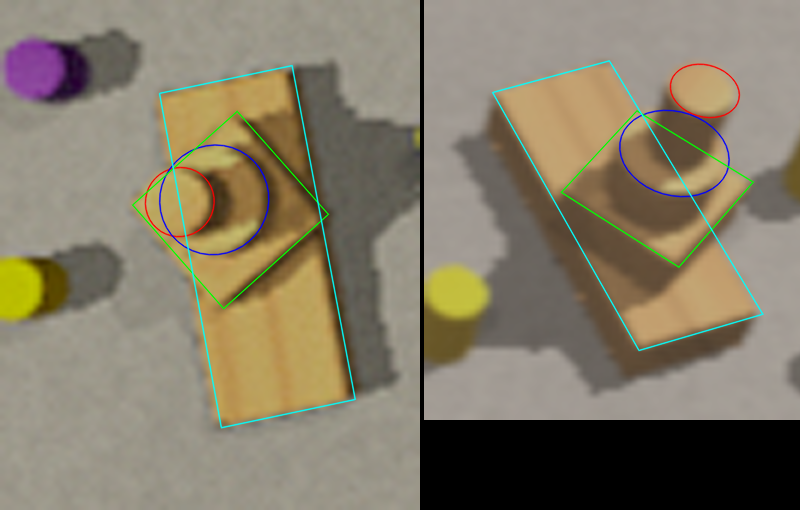

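View pics/e2.png

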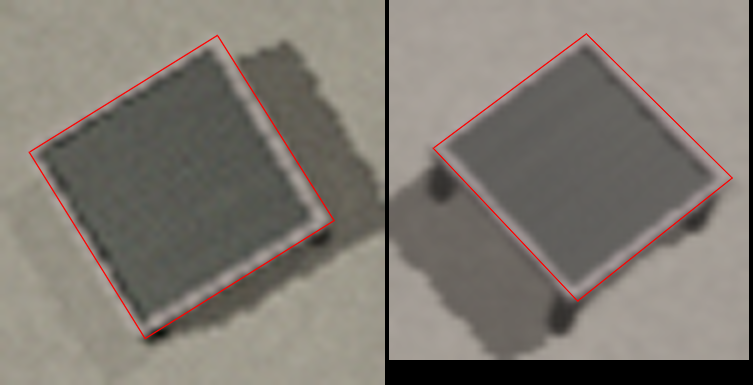

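View pics/e3.png

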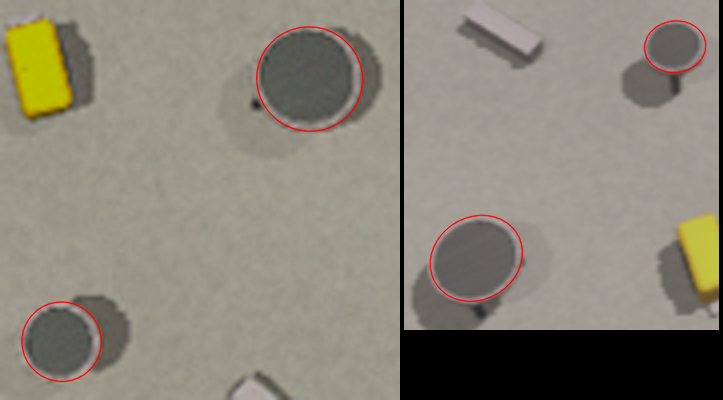

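View pics/e4.png

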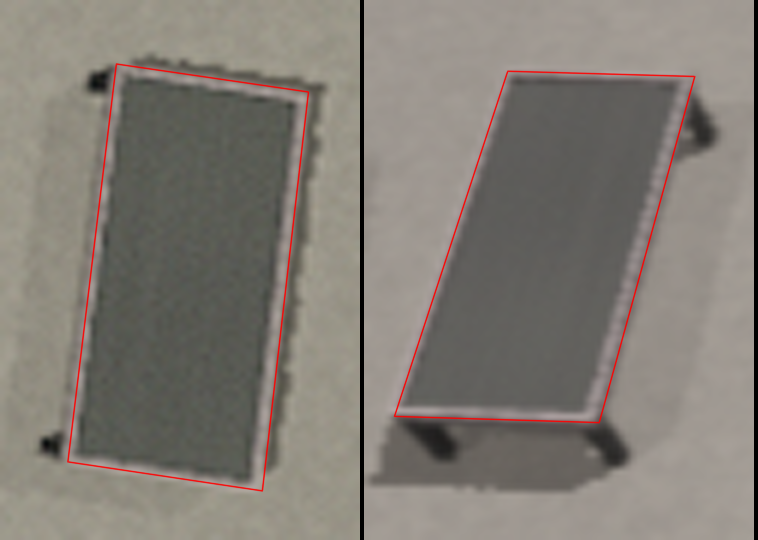

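```bash
cat > go.py <<'E'
import sys,numpy as np
from scipy.spatial.transform import Rotation as Ro
from cell import arm
# usage: go.py x y z jawdir   -> shift/turn still to do, from the MEASURED pose
def info(x,y,z,jaw):
    s=arm.observe();p=s['position'];R=Ro.from_rotvec(s['ee_rot'])
    best=None
    for k in (0,1,-1):
        a=jaw-np.pi/2+k*np.pi   # y_tool=(cos jaw, sin jaw); z=-Z => x = y cross z
        yv=np.array([np.cos(jaw+k*np.pi),np.sin(jaw+k*np.pi),0]);zv=np.array([0,0,-1.]);xv=np.cross(yv,zv)
        T=Ro.from_matrix(np.c_[xv,yv,zv]);w=(R.inv()*T).as_rotvec()
        if best is None or np.linalg.norm(w)<np.linalg.norm(best[0]): best=(w,T)
    w,T=best
    d=np.array([x,y,z])-p
    print('t',round(s['clock'],2),'p',p.round(4),'w',round(float(s['width']),3),'F',s['force'].round(1),'q7',s['joints'][6].round(2))
    print('turn units',(w/.08).round(2),'shift units now',(R.inv().apply(d)/.04).round(2),'| after turn',(T.inv().apply(d)/.04).round(2))
info(*map(float,sys.argv[1:5]))
E
python3 go.py .442 .362 .25 .727; python3 go.py .40 -.30 .25 .727
python3 - <<'E'
from h import *
P=cloud(pickle.load(open('top0.pkl','rb')));print(np.nanmax(P[215:275,520:640,2]),P[248,165],P[225,236],P[215,168])
E
```

```text
t 0.1 p [ 0.2517 -0.5716  0.248 ] w 0.999 F [-0.9 -0.9 -0.2] q7 -0.08
turn units [-1.000e-02  1.000e-02  1.573e+01] shift units now [ 13.76 -19.44  -0.02] | after turn [-14.28 -19.07  -0.05]
t 0.1 p [ 0.2517 -0.5716  0.248 ] w 0.999 F [-0.9 -0.9 -0.2] q7 -0.08
turn units [-1.000e-02  1.000e-02  1.573e+01] shift units now [ 6.13 -4.72 -0.04] | after turn [-2.61 -7.28 -0.05]
0.10912038466132427 [0.41868271 0.45317971 0.03740875] [0.47708464 0.26583352 0.03857917] [0.50573885 0.44730593 0.03568928]
```

```bash
sed -i 's/for k in (0,1,-1)/for k in (0,)/' go.py
python3 -m pendant '[[[0.6,-0.5,0,0,0,0,0],[0.6,-0.5,0,0,0,0,0],[0.6,-0.5,0,0,0,0,0],[0.6,-0.5,0,0,0,0,0],[0.6,-0.5,0,0,0,0,0],[0.6,-0.5,0,0,0,0,0],[0.6,-0.5,0,0,0,0,0],[0.6,-0.5,0,0,0,0,0],[0.6,-0.5,0,0,0,0,0],[0.6,-0.5,0,0,0,0,0],[0,0,0,0,0,0,0]]]'
python3 go.py .442 .362 .25 .727
```

```text
clock: 1.02
position: [0.3939, -0.2861, 0.2487]
ee_rot: [-3.069, -0.658, -0.002]
force: [0.1, 0.3, 0.1]
width: 0.999
t 1.02 p [ 0.3939 -0.2861  0.2487] w 0.999 F [0.1 0.3 0.1] q7 -0.66
turn units [ 1.000e-02 -4.000e-02 -2.344e+01] shift units now [ 7.740e+00 -1.428e+01  1.000e-02] | after turn [11.31 11.67 -0.03]
```

```bash
python3 -m pendant '[[[0,0,0,0,0,-1,0],[0,0,0,0,0,-1,0],[0,0,0,0,0,-1,0],[0,0,0,0,0,-1,0],[0,0,0,0,0,-1,0],[0,0,0,0,0,-1,0],[0,0,0,0,0,-1,0],[0,0,0,0,0,-1,0],[0,0,0,0,0,-1,0],[0,0,0,0,0,-1,0],[0,0,0,0,0,-1,0],[0,0,0,0,0,-1,0],[0,0,0,0,0,-1,0],[0,0,0,0,0,-1,0],[0,0,0,0,0,-1,0],[0,0,0,0,0,-1,0],[0,0,0,0,0,-1,0],[0,0,0,0,0,-1,0],[0,0,0,0,0,-1,0],[0,0,0,0,0,-1,0]]]'
python3 -m pendant '[[[0,0,0,0,0,-1,0],[0,0,0,0,0,-1,0],[0,0,0,0,0,-1,0],[0,0,0,0,0,-0.5,0],[0,0,0,0,0,0,0],[0.75,0.75,0,0,0,0,0],[0.75,0.75,0,0,0,0,0],[0.75,0.75,0,0,0,0,0],[0.75,0.75,0,0,0,0,0],[0.75,0.75,0,0,0,0,0],[0.75,0.75,0,0,0,0,0],[0.75,0.75,0,0,0,0,0],[0,0,0,0,0,0,0]]]'
python3 go.py .442 .362 .25 .727
```

```text
clock: 2.68
position: [0.3906, -0.2924, 0.2484]
ee_rot: [-1.672, -2.659, 0.0]
force: [0.8, 0.0, 0.5]
width: 1.001
clock: 3.77
position: [0.409, 0.0067, 0.2495]
ee_rot: [1.28, 2.868, 0.005]
force: [-0.4, 0.3, -0.6]
width: 1.002
t 3.77 p [0.409  0.0067 0.2495] w 1.002 F [-0.4  0.3 -0.6] q7 0.49
turn units [ 0.04 -0.01  0.06] shift units now [6.06 6.55 0.01] | after turn [ 6.09  6.52 -0.01]
```

```bash
python3 -m pendant '[[[0.75,0.8,0,0,0,0,0],[0.75,0.8,0,0,0,0,0],[0.75,0.8,0,0,0,0,0],[0.75,0.8,0,0,0,0,0],[0.75,0.8,0,0,0,0,0],[0.75,0.8,0,0,0,0,0],[0.75,0.8,0,0,0,0,0],[0.75,0.8,0,0,0,0,0],[0,0,0,0,0,0,0],[0,0,0,0,0,0,0]]]'
python3 go.py .4428 .362 .25 .727
```

```text
clock: 4.6
position: [0.4391, 0.3333, 0.2481]
ee_rot: [-1.285, -2.865, -0.0]
force: [-0.2, -1.1, 0.3]
width: 1.0
t 4.6 p [0.4391 0.3333 0.2481] w 1.0 F [-0.2 -1.1  0.3] q7 -0.31
turn units [-0.01 -0.02  0.  ] shift units now [ 0.48  0.55 -0.05] | after turn [ 0.48  0.55 -0.05]
```

```bash
python3 -m pendant '[[[0.24,0.28,0.4,0,0,0,0],[0.24,0.27,0.4,0,0,0,0],[0,0,0.4,0,0,0,0],[0,0,0.4,0,0,0,0],[0,0,0.3,0,0,0,0],[0,0,0,0,0,0,0],[0,0,0,0,0,0,0],[0,0,0,0,0,0,0]]]'
python3 go.py .4428 .362 .12 .727
python3 - <<'E'
from cell import arm
from ov import *
t=arm.get_image('top');s=arm.get_image('scene')
crop(t,150,190,250,290,6,'pics/f1.png');crop(s,380,100,480,200,6,'pics/f2.png')
E
```

```text
clock: 5.27
position: [0.4444, 0.3594, 0.1736]
ee_rot: [1.292, 2.863, 0.001]
force: [-0.2, 0.3, -0.6]
width: 1.0
t 5.27 p [0.4444 0.3594 0.1736] w 1.0 F [-0.2  0.3 -0.6] q7 -0.41
turn units [ 0.01  0.   -0.05] shift units now [0.08 0.01 1.34] | after turn [0.08 0.01 1.34]
```

View pics/f2.png

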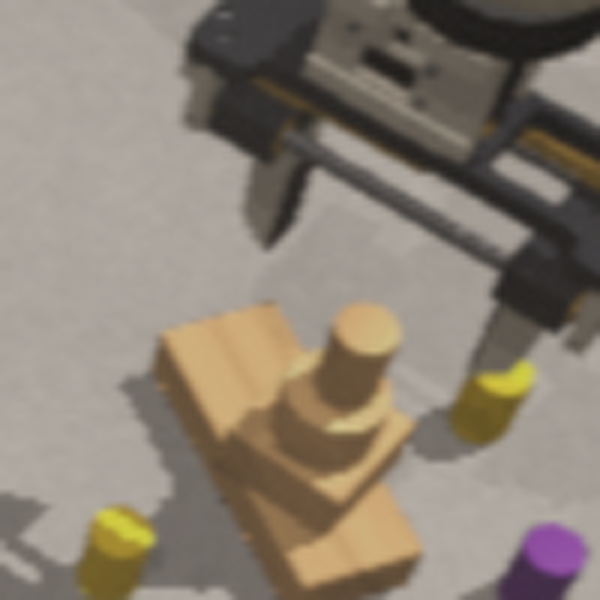

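```bash
python3 -m pendant '[[[0.08,0,0.34,0,0,0,0],[0,0,0.33,0,0,0,0],[0,0,0.34,0,0,0,0],[0,0,0.33,0,0,0,0],[0,0,0,0,0,0,0],[0,0,0,0,0,0,0],[0,0,0,0,0,0,0]]]' 10
python3 go.py .4428 .362 .12 .727
```

```text
clock: 5.95
position: [0.442, 0.3625, 0.1199]
ee_rot: [1.291, 2.864, 0.001]
force: [-0.1, 1.1, -1.0]
width: 1.001
t 5.95 p [0.442  0.3625 0.1199] w 1.001 F [-0.1  1.1 -1. ] q7 -0.46
turn units [ 0.01 -0.   -0.04] shift units now [-0.02  0.01 -0.  ] | after turn [-0.02  0.01 -0.  ]
```

```bash
python3 -m pendant '[[[0,0,0,0,0,0,0.3],[0,0,0,0,0,0,0.5],[0,0,0,0,0,0,0.6],[0,0,0,0,0,0,0.65],[0,0,0,0,0,0,0.7],[0,0,0,0,0,0,0.75],[0,0,0,0,0,0,0.8],[0,0,0,0,0,0,1],[0,0,0,0,0,0,1],[0,0,0,0,0,0,1],[0,0,0,0,0,0,1],[0,0,0,0,0,0,1]]]' 10
python3 go.py .4428 .362 .25 .727
```

```text
clock: 6.95
position: [0.4417, 0.362, 0.1191]
ee_rot: [1.291, 2.864, -0.0]
force: [0.1, -0.7, -0.3]
width: 0.301
t 6.95 p [0.4417 0.362  0.1191] w 0.301 F [ 0.1 -0.7 -0.3] q7 -0.46
turn units [-0.    0.   -0.04] shift units now [-0.02  0.02 -3.27] | after turn [-0.02  0.02 -3.27]
```

```bash
python3 -m pendant '[[[0,0,-0.2,0,0,0,1],[0,0,-0.3,0,0,0,1],[0,0,-0.5,0,0,0,1],[0,0,-0.5,0,0,0,1],[0,0,-0.5,0,0,0,1],[0,0,0,0,0,0,1],[0,0,0,0,0,0,1]]]'
python3 go.py .4739 -.0209 .19 .727
```

```text
clock: 7.53
position: [0.4422, 0.3628, 0.2012]
ee_rot: [1.29, 2.863, 0.005]
force: [0.9, 0.1, -0.6]
width: 0.299
t 7.53 p [0.4422 0.3628 0.2012] w 0.299 F [ 0.9  0.1 -0.6] q7 -0.39
turn units [ 0.04  0.   -0.04] shift units now [-7.71 -5.76  0.26] | after turn [-7.69 -5.78  0.28]
```

```bash
python3 -m pendant '[[[-0.3,-0.2,0,0,0,0,1],[-0.5,-0.38,0,0,0,0,1],[-0.5,-0.38,0,0,0,0,1],[-0.5,-0.38,0,0,0,0,1],[-0.5,-0.38,0,0,0,0,1],[-0.5,-0.38,0,0,0,0,1],[-0.5,-0.38,0,0,0,0,1],[-0.5,-0.38,0,0,0,0,1],[-0.5,-0.38,0,0,0,0,1],[-0.5,-0.38,0,0,0,0,1],[-0.5,-0.38,0,0,0,0,1],[-0.5,-0.38,0,0,0,0,1],[-0.5,-0.38,0,0,0,0,1],[-0.5,-0.38,0,0,0,0,1],[-0.5,-0.38,0,0,0,0,1],[-0.3,-0.2,0,0,0,0,1],[0,0,0,0,0,0,1],[0,0,0,0,0,0,1]]]'
python3 go.py .4739 -.0209 .10 .727
python3 - <<'E'
from cell import arm
import pickle
from ov import *
t=arm.get_image('top');s=arm.get_image('scene')
pickle.dump(t,open('top1.pkl','wb'));pickle.dump(s,open('scene1.pkl','wb'))
crop(t,150,200,250,290,8,'pics/g1.png');crop(s,390,140,490,210,8,'pics/g2.png');crop(s,230,140,350,240,6,'pics/g3.png')
E
```

```text
clock: 9.03
position: [0.4712, -0.0178, 0.1987]
ee_rot: [-1.293, -2.862, 0.0]
force: [0.0, 0.7, 0.3]
width: 0.303
t 9.03 p [ 0.4712 -0.0178  0.1987] w 0.303 F [0.  0.7 0.3] q7 0.39
turn units [-0.01 -0.01 -0.06] shift units now [-0.1   0.    2.47] | after turn [-0.1  -0.    2.47]
```

View pics/g1.png

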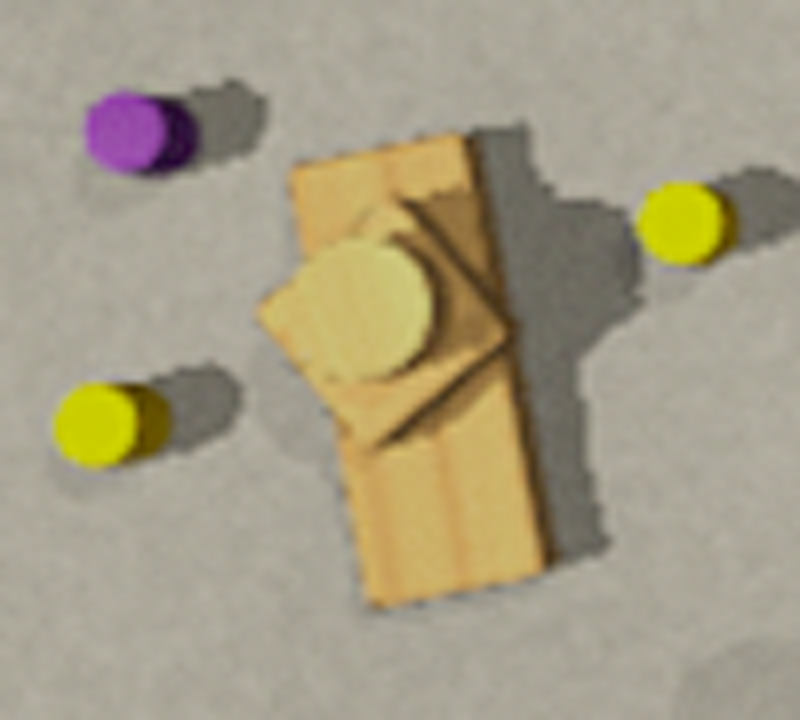

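View pics/g2.png

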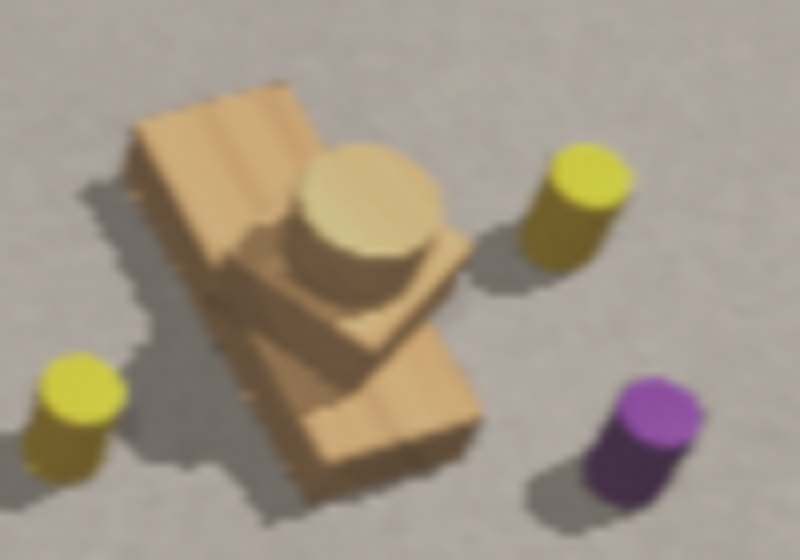

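View pics/g3.png

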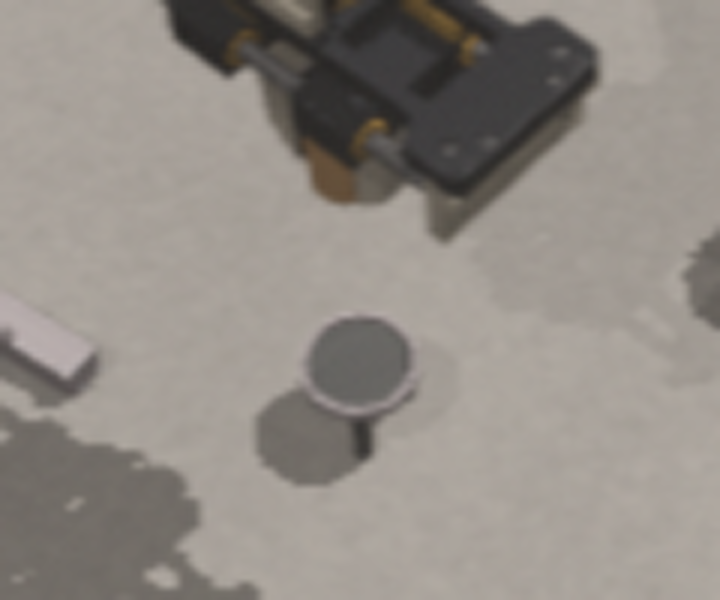

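The foot is held and clear. In the 8x top crop the disc is centred at about (362,308), and in the 6x scene crop the small stand is at (360,366). I'll get their positions and lower the foot.

```bash
python3 - <<'E'
from m0 import *
print(px(s,[(360,366)],230,140,6,.044),px(t,[(362,308)],150,200,8,.09),px(s,[(371,200)],390,140,8,.09))
E
python3 -m pendant '[[[-0.1,0,0.4,0,0,0,1],[0,0,0.5,0,0,0,1],[0,0,0.5,0,0,0,1],[0,0,0.5,0,0,0,1],[0,0,0.4,0,0,0,1],[0,0,0.2,0,0,0,1],[0,0,0,0,0,0,1],[0,0,0,0,0,0,1]]]'
python3 go.py .4743 -.0215 .071 .727
```

```text
[[ 0.47564456 -0.02182346  0.044     ]] [[0.44335383 0.36018859 0.09      ]] [[0.44256087 0.35885852 0.09      ]]
clock: 9.8
position: [0.4743, -0.0193, 0.0994]
ee_rot: [-1.289, -2.865, -0.0]
force: [0.1, 0.1, -0.2]
width: 0.302
t 9.8 p [ 0.4743 -0.0193  0.0994] w 0.302 F [ 0.1  0.1 -0.2] q7 0.26
turn units [ 0.   -0.01 -0.02] shift units now [-0.04 -0.04  0.71] | after turn [-0.04 -0.04  0.71]
```

```bash
python3 -m pendant '[[[-0.02,-0.03,0.3,0,0,0,1],[0,0,0.2,0,0,0,1],[0,0,0.1,0,0,0,1],[0,0,0.05,0,0,0,1],[0,0,0,0,0,0,1],[0,0,0,0,0,0,1],[0,0,0,0,0,0,1]]]'
python3 go.py .4743 -.0215 .070 .727
python3 - <<'E'
from cell import arm
from ov import *
s=arm.get_image('scene')
crop(s,250,150,330,230,7,'pics/i3.png')
E
```

```text
clock: 10.38
position: [0.4742, -0.0216, 0.0735]
ee_rot: [1.291, 2.864, 0.0]
force: [0.5, -1.1, -0.7]
width: 0.301
t 10.38 p [ 0.4742 -0.0216  0.0735] w 0.301 F [ 0.5 -1.1 -0.7] q7 0.22
turn units [ 0.01  0.01 -0.04] shift units now [-0.    0.    0.09] | after turn [-0.    0.    0.09]
```

View pics/i3.png

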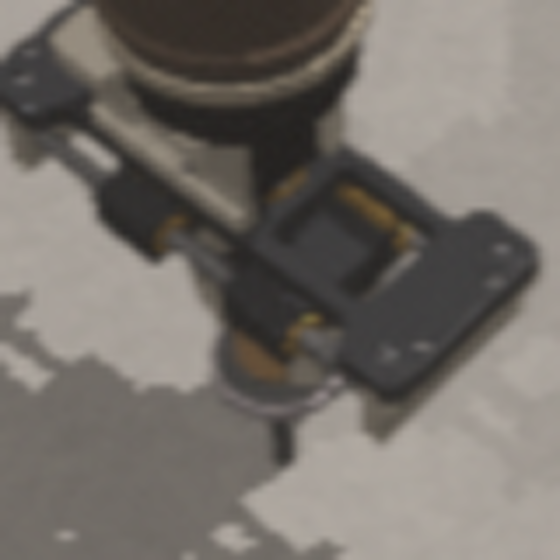

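Over the seat with about 3–4 mm left. I descend slowly and watch the force.

```bash
python3 -m pendant '[[[0,0,0.03,0,0,0,1],[0,0,0.03,0,0,0,1],[0,0,0,0,0,0,1],[0,0,0,0,0,0,1],[0,0,0,0,0,0,1]]]'
python3 -m pendant '[[[0,0,0.02,0,0,0,1],[0,0,0,0,0,0,1],[0,0,0,0,0,0,1]]]'
python3 -m pendant '[[[0,0,0.02,0,0,0,1],[0,0,0,0,0,0,1],[0,0,0,0,0,0,1]]]'
```

```text
clock: 10.85
position: [0.4739, -0.0217, 0.0707]
ee_rot: [-1.291, -2.864, 0.0]
force: [-0.0, 0.1, -0.8]
width: 0.302
clock: 11.1
position: [0.4739, -0.0216, 0.0699]
ee_rot: [-1.291, -2.864, 0.0]
force: [-0.4, 0.1, 0.8]
width: 0.308
clock: 11.35
position: [0.4739, -0.0216, 0.0691]
ee_rot: [-1.291, -2.864, 0.0]
force: [0.4, -0.5, 0.4]
width: 0.307
```

```bash
python3 -m pendant '[[[0,0,0.02,0,0,0,1],[0,0,0,0,0,0,1],[0,0,0,0,0,0,1]]]'
python3 -m pendant '[[[0,0,0.02,0,0,0,1],[0,0,0,0,0,0,1],[0,0,0,0,0,0,1]]]'
```

```text
clock: 11.6
position: [0.474, -0.0217, 0.0687]
ee_rot: [1.291, 2.864, -0.0]
force: [-1.0, -1.2, 7.2]
width: 0.299
clock: 11.85
position: [0.474, -0.0217, 0.0681]
ee_rot: [1.291, 2.863, -0.001]
force: [-2.7, -1.1, 10.4]
width: 0.303
```

Contact (force z +10 N). I ease it off and open slowly.

```bash
python3 -m pendant '[[[0,0,-0.025,0,0,0,1],[0,0,0,0,0,0,1],[0,0,0,0,0,0,0.65],[0,0,0,0,0,0,0.6],[0,0,0,0,0,0,0.55],[0,0,0,0,0,0,0.4],[0,0,0,0,0,0,0.2],[0,0,0,0,0,0,0],[0,0,0,0,0,0,0],[0,0,0,0,0,0,0],[0,0,0,0,0,0,0]]]'
python3 -m pendant '[[[0,0,-0.2,0,0,0,0],[0,0,-0.4,0,0,0,0],[0,0,-0.6,0,0,0,0],[0,0,-0.7,0,0,0,0],[0,0,-0.7,0,0,0,0],[0,0,-0.7,0,0,0,0],[0,0,0,0,0,0,0],[0,0,0,0,0,0,0]]]' 
python3 go.py .443 .3597 .2 .727
```

```text
clock: 12.77
position: [0.4739, -0.0216, 0.0685]
ee_rot: [1.291, 2.864, -0.0]
force: [0.3, 0.3, 0.1]
width: 0.836
clock: 13.43
position: [0.4748, -0.0216, 0.2024]
ee_rot: [1.29, 2.861, 0.001]
force: [-0.1, 0.7, 0.4]
width: 1.0
t 13.43 p [ 0.4748 -0.0216  0.2024] w 1.0 F [-0.1  0.7  0.4] q7 0.4
turn units [ 0.03  0.04 -0.04] shift units now [7.67 5.72 0.05] | after turn [7.65 5.74 0.06]
```

```bash
python3 -m pendant '[[[0.4,0.3,0,0,0,0,0],[0.6,0.45,0,0,0,0,0],[0.6,0.45,0,0,0,0,0],[0.6,0.45,0,0,0,0,0],[0.6,0.45,0,0,0,0,0],[0.6,0.45,0,0,0,0,0],[0.6,0.45,0,0,0,0,0],[0.6,0.45,0,0,0,0,0],[0.6,0.45,0,0,0,0,0],[0.6,0.45,0,0,0,0,0],[0.6,0.45,0,0,0,0,0],[0.6,0.45,0,0,0,0,0],[0.6,0.45,0,0,0,0,0],[0,0,0,0,0,0,0],[0,0,0,0,0,0,0]]]'
python3 go.py .443 .3597 .13 .727
python3 - <<'E'
from cell import arm
from ov import *
s=arm.get_image('scene');t=arm.get_image('top')
a=draw(s,[],255,170,325,230,5);b=draw(t,[],310,190,380,250,5)
cv2.imwrite('pics/j.png',np.hstack([a,b]))
E
```

```text
clock: 14.68
position: [0.4418, 0.3587, 0.1993]
ee_rot: [-1.285, -2.865, 0.002]
force: [-0.7, -0.5, -0.3]
width: 1.001
t 14.68 p [0.4418 0.3587 0.1993] w 1.001 F [-0.7 -0.5 -0.3] q7 -0.39
turn units [-0.02 -0.02  0.01] shift units now [-0.    0.04  1.73] | after turn [0.   0.04 1.73]
```

View pics/j.png

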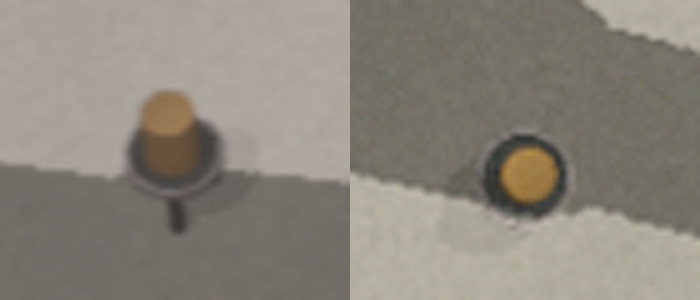

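The foot stands upright, centred inside the rim of the small stand at (168,150) in the scene crop. Next is the disc.

```bash
python3 -m pendant '[[[0,0.04,0.5,0,0,0,0],[0,0,0.6,0,0,0,0],[0,0,0.6,0,0,0,0],[0,0,0.5,0,0,0,0],[0,0,0.3,0,0,0,0],[0,0,0.2,0,0,0,0],[0,0,0,0,0,0,0],[0,0,0,0,0,0,0],[0,0,0,0,0,0,0]]]' 12
python3 go.py .443 .3597 .09 .727
```

```text
clock: 15.53
position: [0.4451, 0.3586, 0.0936]
ee_rot: [1.291, 2.863, 0.002]
force: [0.1, 0.4, 0.0]
width: 1.002
t 15.53 p [0.4451 0.3586 0.0936] w 1.002 F [0.1 0.4 0. ] q7 -0.49
turn units [ 0.02  0.   -0.04] shift units now [ 0.06 -0.02  0.09] | after turn [ 0.06 -0.02  0.09]
```

```bash
python3 -m pendant '[[[0.06,-0.02,0.08,0,0,0,0],[0,0,0,0,0,0,0],[0,0,0,0,0,0,0.2],[0,0,0,0,0,0,0.3],[0,0,0,0,0,0,0.4],[0,0,0,0,0,0,0.43],[0,0,0,0,0,0,0.46],[0,0,0,0,0,0,0.49],[0,0,0,0,0,0,0.52],[0,0,0,0,0,0,1],[0,0,0,0,0,0,1],[0,0,0,0,0,0,1],[0,0,0,0,0,0,1]]]' 12
python3 go.py .443 .3597 .09 .727
```

```text
clock: 16.62
position: [0.4424, 0.3595, 0.0893]
ee_rot: [1.291, 2.864, 0.0]
force: [0.9, -0.2, -0.3]
width: 0.497
t 16.62 p [0.4424 0.3595 0.0893] w 0.497 F [ 0.9 -0.2 -0.3] q7 -0.49
turn units [ 0.    0.   -0.04] shift units now [-0.01  0.01 -0.02] | after turn [-0.01  0.01 -0.02]
```

```bash
python3 -m pendant '[[[0,0,-0.15,0,0,0,1],[0,0,-0.3,0,0,0,1],[0,0,-0.5,0,0,0,1],[0,0,-0.6,0,0,0,1],[0,0,-0.6,0,0,0,1],[0,0,-0.35,0,0,0,1],[0,0,0,0,0,0,1],[0,0,0,0,0,0,1]]]'
python3 go.py .6455 -.188 .18 .727
```

```text
clock: 17.28
position: [0.4427, 0.3599, 0.1908]
ee_rot: [1.291, 2.863, 0.003]
force: [0.5, -1.1, -0.0]
width: 0.497
t 17.28 p [0.4427 0.3599 0.1908] w 0.497 F [ 0.5 -1.1 -0. ] q7 -0.4
turn units [ 0.03  0.   -0.04] shift units now [-13.62  -5.27   0.26] | after turn [-13.6   -5.32   0.27]
```

```bash
python3 -m pendant '[[[-0.4,-0.16,0,0,0,0,1],[-0.6,-0.24,0,0,0,0,1],[-0.7,-0.27,0,0,0,0,1],[-0.7,-0.27,0,0,0,0,1],[-0.7,-0.27,0,0,0,0,1],[-0.7,-0.27,0,0,0,0,1],[-0.7,-0.27,0,0,0,0,1],[-0.7,-0.27,0,0,0,0,1],[-0.7,-0.27,0,0,0,0,1],[-0.7,-0.27,0,0,0,0,1],[-0.7,-0.27,0,0,0,0,1],[-0.7,-0.27,0,0,0,0,1],[-0.7,-0.27,0,0,0,0,1],[-0.7,-0.27,0,0,0,0,1],[-0.7,-0.27,0,0,0,0,1],[-0.7,-0.27,0,0,0,0,1],[-0.7,-0.27,0,0,0,0,1],[-0.7,-0.27,0,0,0,0,1],[-0.5,-0.2,0,0,0,0,1],[-0.4,-0.15,0,0,0,0,1]]]'
python3 -m pendant '[[[0,0,0,0,0,0,1],[0,0,0,0,0,0,1]]]'
python3 go.py .6455 -.188 .1 .727
python3 - <<'E'
from cell import arm
import pickle
from ov import *
t=arm.get_image('top');s=arm.get_image('scene')
pickle.dump(t,open('top2.pkl','wb'));pickle.dump(s,open('scene2.pkl','wb'))
crop(t,160,200,230,290,6,'pics/k1.png')
st=[(rect((.440,.3604),.727,.06,.06,.06),(0,255,0)),(rect((.4243,.3566),.196,.15,.06,.03),(255,255,0))]
a=draw(t,st,160,205,230,275,5);b=draw(s,st,395,140,465,210,5)
cv2.imwrite('pics/k1.png',np.hstack([a,b]))
crop(s,180,190,280,300,5,'pics/k2.png')
E
```

```text
clock: 18.95
position: [0.637, -0.1704, 0.1879]
ee_rot: [-1.294, -2.861, 0.002]
force: [0.8, 0.0, -0.3]
width: 0.5
clock: 19.12
position: [0.6369, -0.1684, 0.188]
ee_rot: [-1.293, -2.861, 0.001]
force: [-0.5, 0.7, -0.7]
width: 0.496
t 19.12 p [ 0.6369 -0.1684  0.188 ] w 0.496 F [-0.5  0.7 -0.7] q7 0.58
turn units [-0.01 -0.02 -0.06] shift units now [-0.51 -0.16  2.2 ] | after turn [-0.51 -0.16  2.2 ]
```

View pics/k1.png

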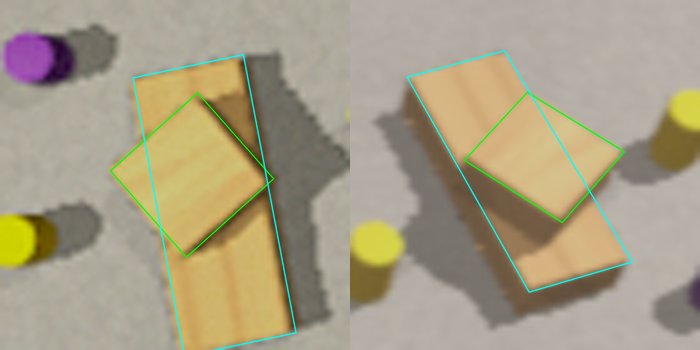

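View pics/k2.png

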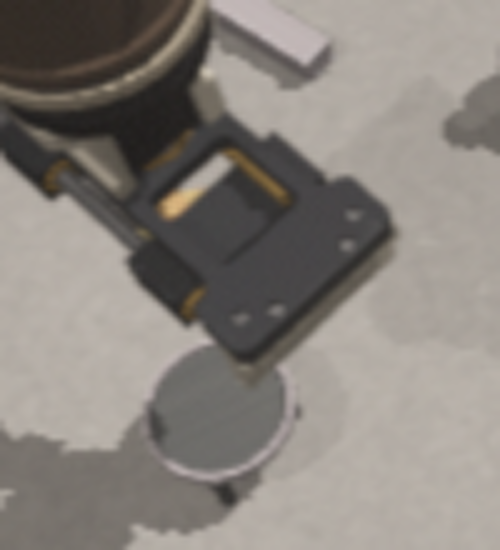

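```bash
python3 - <<'E'
from m0 import *
print(px(s,[(223,411)],180,190,5,.044))
E
python3 -m pendant '[[[-0.25,-0.08,0.2,0,0,0,1],[-0.26,-0.08,0.4,0,0,0,1],[0,0,0.5,0,0,0,1],[0,0,0.5,0,0,0,1],[0,0,0.5,0,0,0,1],[0,0,0.2,0,0,0,1],[0,0,0,0,0,0,1],[0,0,0,0,0,0,1]]]'
python3 go.py .6455 -.188 .074 .727
```

```text
[[ 0.64946022 -0.18631404  0.044     ]]
clock: 19.88
position: [0.6461, -0.1871, 0.0968]
ee_rot: [-1.29, -2.863, 0.0]
force: [0.7, 0.4, -0.1]
width: 0.501
t 19.88 p [ 0.6461 -0.1871  0.0968] w 0.501 F [ 0.7  0.4 -0.1] q7 0.56
turn units [-0.01 -0.01 -0.04] shift units now [-0.01 -0.03  0.57] | after turn [-0.01 -0.03  0.57]
```

```bash
python3 -m pendant '[[[-0.02,0.02,0.25,0,0,0,1],[0,0,0.2,0,0,0,1],[0,0,0.1,0,0,0,1],[0,0,0.05,0,0,0,1],[0,0,0,0,0,0,1],[0,0,0,0,0,0,1],[0,0,0,0,0,0,1]]]'
python3 -m pendant '[[[0,0,0.03,0,0,0,1],[0,0,0,0,0,0,1],[0,0,0,0,0,0,1]]]'
python3 -m pendant '[[[0,0,0.02,0,0,0,1],[0,0,0,0,0,0,1],[0,0,0,0,0,0,1]]]'
```

```text
clock: 20.47
position: [0.6476, -0.187, 0.0737]
ee_rot: [1.291, 2.864, 0.0]
force: [0.0, -0.5, -0.1]
width: 0.497
clock: 20.72
position: [0.6474, -0.1871, 0.0722]
ee_rot: [1.291, 2.864, -0.0]
force: [0.6, 0.7, -0.3]
width: 0.496
clock: 20.97
position: [0.6473, -0.1871, 0.0713]
ee_rot: [-1.291, -2.864, 0.0]
force: [0.3, -0.6, -1.0]
width: 0.497
```

```bash
python3 -m pendant '[[[0,0,0.03,0,0,0,1],[0,0,0,0,0,0,1],[0,0,0,0,0,0,1]]]'
python3 -m pendant '[[[0,0,0.02,0,0,0,1],[0,0,0,0,0,0,1],[0,0,0,0,0,0,1]]]'
```

```text
clock: 21.22
position: [0.6473, -0.187, 0.07]
ee_rot: [-1.291, -2.864, 0.0]
force: [-0.1, -1.1, -1.0]
width: 0.493
clock: 21.47
position: [0.6474, -0.187, 0.0694]
ee_rot: [1.291, 2.864, 0.0]
force: [-0.8, 0.7, -0.3]
width: 0.5
```

```bash
python3 -m pendant '[[[0,0,0.015,0,0,0,1],[0,0,0,0,0,0,1],[0,0,0,0,0,0,1]]]'
```

```text
clock: 21.72
position: [0.6474, -0.187, 0.0693]
ee_rot: [1.291, 2.864, -0.0]
force: [-1.9, 0.8, 5.0]
width: 0.496
```

Contact at TCP z 0.0693 (expected 0.0693). I release.

```bash
python3 -m pendant '[[[0,0,0,0,0,0,0.47],[0,0,0,0,0,0,0.44],[0,0,0,0,0,0,0.4],[0,0,0,0,0,0,0.3],[0,0,0,0,0,0,0.15],[0,0,0,0,0,0,0],[0,0,0,0,0,0,0],[0,0,0,0,0,0,0],[0,0,0,0,0,0,0]]]'
python3 -m pendant '[[[0,0,-0.2,0,0,0,0],[0,0,-0.4,0,0,0,0],[0,0,-0.6,0,0,0,0],[0,0,-0.7,0,0,0,0],[0,0,-0.7,0,0,0,0],[0,0,-0.4,0,0,0,0],[0,0,0,0,0,0,0],[0,0,0,0,0,0,0]]]' 
python3 go.py .4400 .3604 .18 .727
```

```text
clock: 22.47
position: [0.6473, -0.187, 0.0687]
ee_rot: [-1.291, -2.864, 0.0]
force: [-0.2, -0.1, 0.1]
width: 0.974
clock: 23.13
position: [0.648, -0.187, 0.1904]
ee_rot: [1.29, 2.862, 0.001]
force: [0.0, -0.8, 0.0]
width: 1.0
t 23.13 p [ 0.648  -0.187   0.1904] w 1.0 F [ 0.  -0.8  0. ] q7 0.61
turn units [ 0.02  0.03 -0.04] shift units now [13.7   5.17  0.24] | after turn [13.68  5.21  0.26]
```

```bash
python3 -m pendant '[[[0.4,0.16,0,0,0,0,0],[0.7,0.26,0,0,0,0,0],[0.7,0.26,0,0,0,0,0],[0.7,0.26,0,0,0,0,0],[0.7,0.26,0,0,0,0,0],[0.7,0.26,0,0,0,0,0],[0.7,0.26,0,0,0,0,0],[0.7,0.26,0,0,0,0,0],[0.7,0.26,0,0,0,0,0],[0.7,0.26,0,0,0,0,0],[0.7,0.26,0,0,0,0,0],[0.7,0.26,0,0,0,0,0],[0.7,0.26,0,0,0,0,0],[0.7,0.26,0,0,0,0,0],[0.7,0.26,0,0,0,0,0],[0.7,0.26,0,0,0,0,0],[0.7,0.26,0,0,0,0,0],[0.7,0.26,0,0,0,0,0],[0.7,0.26,0,0,0,0,0],[0.4,0.15,0,0,0,0,0]]]'
python3 -m pendant '[[[0.2,0.1,0,0,0,-0.04,0],[0,0,0,0,0,0,0]]]'
python3 go.py .4400 .3604 .06 .727
python3 - <<'E'
from cell import arm
from ov import *
s=arm.get_image('scene');t=arm.get_image('top')
a=draw(s,[],190,240,260,300,5);b=draw(t,[],370,130,440,190,5)
cv2.imwrite('pics/l.png',np.hstack([a,b]))
E
```

```text
clock: 24.8
position: [0.4394, 0.3496, 0.188]
ee_rot: [-1.286, -2.864, 0.0]
force: [-0.2, 0.4, -0.1]
width: 1.0
clock: 24.97
position: [0.4382, 0.357, 0.1881]
ee_rot: [-1.281, -2.867, 0.001]
force: [-0.4, -0.2, 0.0]
width: 1.002
t 24.97 p [0.4382 0.357  0.1881] w 1.002 F [-0.4 -0.2  0. ] q7 -0.4
turn units [-0.01 -0.01  0.04] shift units now [0.03 0.09 3.2 ] | after turn [0.03 0.09 3.2 ]
```

View pics/l.png

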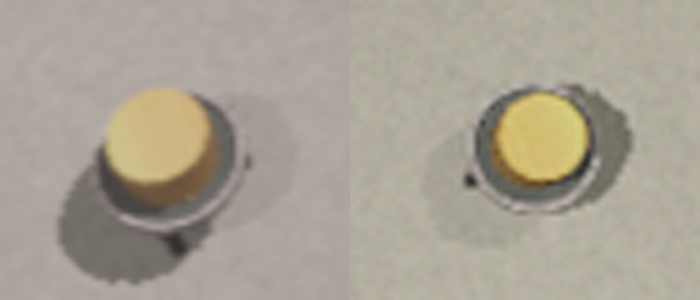

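The disc lies flat inside the rim of the larger round stand at (535,140) in the crop. Next is the block.

```bash
python3 -m pendant '[[[0.03,0.09,0.5,0,0,0,0],[0,0,0.6,0,0,0,0],[0,0,0.6,0,0,0,0],[0,0,0.6,0,0,0,0],[0,0,0.5,0,0,0,0],[0,0,0.3,0,0,0,0],[0,0,0,0,0,0,0],[0,0,0,0,0,0,0],[0,0,0,0,0,0,0]]]' 15
python3 go.py .4400 .3604 .06 .727
```

```text
clock: 25.82
position: [0.4423, 0.3588, 0.0658]
ee_rot: [1.287, 2.865, 0.002]
force: [-0.3, 0.1, -0.1]
width: 0.998
t 25.82 p [0.4423 0.3588 0.0658] w 0.998 F [-0.3  0.1 -0.1] q7 -0.52
turn units [ 0.02  0.   -0.01] shift units now [ 0.07 -0.02  0.15] | after turn [ 0.07 -0.02  0.15]
```

```bash
python3 -m pendant '[[[0.05,-0.02,0.14,0,0,0,0],[0,0,0,0,0,0,0],[0,0,0,0,0,0,0.15],[0,0,0,0,0,0,0.22],[0,0,0,0,0,0,0.26],[0,0,0,0,0,0,0.29],[0,0,0,0,0,0,0.32],[0,0,0,0,0,0,0.35],[0,0,0,0,0,0,0.38],[0,0,0,0,0,0,1],[0,0,0,0,0,0,1],[0,0,0,0,0,0,1],[0,0,0,0,0,0,1]]]' 15
python3 go.py .4400 .3604 .06 .727
```

```text
clock: 26.9
position: [0.4396, 0.3598, 0.0592]
ee_rot: [1.286, 2.866, 0.0]
force: [0.2, 0.3, 0.8]
width: 0.651
t 26.9 p [0.4396 0.3598 0.0592] w 0.651 F [0.2 0.3 0.8] q7 -0.53
turn units [ 0. -0.  0.] shift units now [ 0.01  0.02 -0.02] | after turn [ 0.01  0.02 -0.02]
```

```bash
python3 -m pendant '[[[0,0,-0.15,0,0,0,1],[0,0,-0.3,0,0,0,1],[0,0,-0.5,0,0,0,1],[0,0,-0.6,0,0,0,1],[0,0,-0.6,0,0,0,1],[0,0,-0.35,0,0,0,1],[0,0,0,0,0,1,1],[0,0,0,0,0,0.6,1],[0,0,0,0,0,0.6,1],[0,0,0,0,0,0,1],[0,0,0,0,0,0,1]]]'
python3 go.py .6187 .1873 .15 .551
```

```text
clock: 27.82
position: [0.4394, 0.3597, 0.1599]
ee_rot: [1.531, 2.743, 0.001]
force: [-0.3, 0.4, -1.7]
width: 0.651
t 27.82 p [0.4394 0.3597 0.1599] w 0.651 F [-0.3  0.4 -1.7] q7 -0.58
turn units [0.01 0.   0.02] shift units now [-6.02  1.55  0.25] | after turn [-6.02  1.56  0.25]
```

```bash
python3 -m pendant '[[[-0.3,0.08,0,0,0,0,1],[-0.6,0.15,0,0,0,0,1],[-0.6,0.15,0,0,0,0,1],[-0.6,0.15,0,0,0,0,1],[-0.6,0.15,0,0,0,0,1],[-0.6,0.15,0,0,0,0,1],[-0.6,0.15,0,0,0,0,1],[-0.6,0.15,0,0,0,0,1],[-0.6,0.15,0,0,0,0,1],[-0.6,0.15,0,0,0,0,1],[-0.3,0.08,0,0,0,0,1],[0,0,0,0,0,0,1],[0,0,0,0,0,0,1]]]'
python3 go.py .6187 .1873 .10 .551
python3 - <<'E'
from cell import arm
import pickle
from ov import *
t=arm.get_image('top');s=arm.get_image('scene')
pickle.dump(t,open('top3.pkl','wb'));pickle.dump(s,open('scene3.pkl','wb'))
st=[(rect((.4243,.3566),.196,.15,.06,.03),(255,255,0))]
a=draw(t,st,160,205,230,290,5);b=draw(s,st,395,140,465,210,5)
b=cv2.copyMakeBorder(b,0,a.shape[0]-b.shape[0],0,0,0)
cv2.imwrite('pics/n1.png',np.hstack([a,b]))
crop(s,330,190,430,290,5,'pics/n2.png')
E
```

```text
clock: 28.9
position: [0.6167, 0.1862, 0.1589]
ee_rot: [-1.534, -2.741, 0.0]
force: [-0.2, 0.7, -0.6]
width: 0.655
t 28.9 p [0.6167 0.1862 0.1589] w 0.655 F [-0.2  0.7 -0.6] q7 -0.16
turn units [-0.01 -0.01 -0.01] shift units now [-0.    0.06  1.47] | after turn [-0.    0.06  1.47]
```

View pics/n1.png

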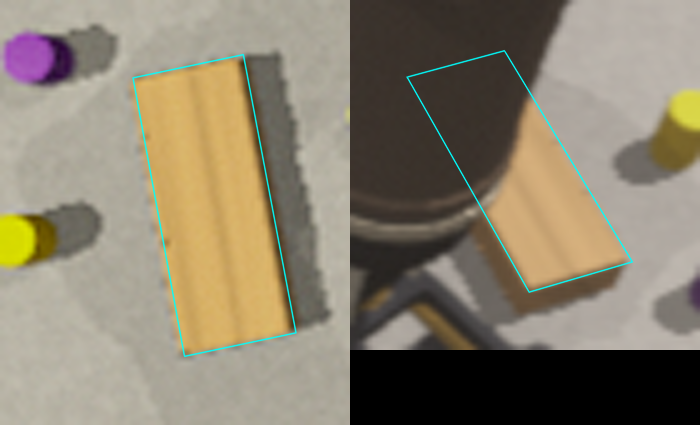

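View pics/n2.png

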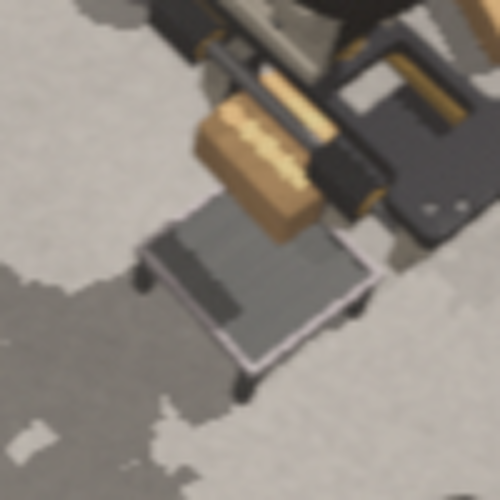

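```bash
python3 -m pendant '[[[0,0.05,0.3,0,0,0,1],[0,0,0.5,0,0,0,1],[0,0,0.5,0,0,0,1],[0,0,0.4,0,0,0,1],[0,0,0.2,0,0,0,1],[0,0,0.1,0,0,0,1],[0,0,0,0,0,0,1],[0,0,0,0,0,0,1],[0,0,0,0,0,0,1]]]'
python3 go.py .6187 .1873 .0705 .551
```

```text
clock: 29.75
position: [0.6189, 0.1884, 0.0802]
ee_rot: [1.532, 2.741, 0.002]
force: [0.3, 0.5, -0.5]
width: 0.657
t 29.75 p [0.6189 0.1884 0.0802] w 0.657 F [ 0.3  0.5 -0.5] q7 -0.21
turn units [0.02 0.   0.  ] shift units now [-0.02 -0.02  0.24] | after turn [-0.02 -0.02  0.24]
```

```bash
python3 -m pendant '[[[-0.02,-0.02,0.1,0,0,0,1],[0,0,0.06,0,0,0,1],[0,0,0.03,0,0,0,1],[0,0,0,0,0,0,1],[0,0,0,0,0,0,1],[0,0,0,0,0,0,1]]]'
python3 -m pendant '[[[0,0,0.02,0,0,0,1],[0,0,0,0,0,0,1],[0,0,0,0,0,0,1]]]'
```

```text
clock: 30.25
position: [0.6182, 0.1868, 0.0716]
ee_rot: [1.533, 2.742, 0.0]
force: [-0.4, 0.5, -0.7]
width: 0.649
clock: 30.5
position: [0.6181, 0.1867, 0.0707]
ee_rot: [1.533, 2.742, -0.0]
force: [-0.4, -1.2, -0.4]
width: 0.655
```

```bash
python3 -m pendant '[[[0,0,0.015,0,0,0,1],[0,0,0,0,0,0,1],[0,0,0,0,0,0,1]]]'
```

```text
clock: 30.75
position: [0.6181, 0.1868, 0.0701]
ee_rot: [-1.533, -2.742, 0.0]
force: [-0.3, 0.8, -1.0]
width: 0.649
```

```bash
python3 -m pendant '[[[0,0,0.02,0,0,0,1],[0,0,0,0,0,0,1],[0,0,0,0,0,0,1]]]'
```

```text
clock: 31.0
position: [0.6181, 0.1868, 0.0693]
ee_rot: [-1.533, -2.742, 0.0]
force: [0.6, -0.2, -1.1]
width: 0.655
```

```bash
python3 -m pendant '[[[0,0,0.015,0,0,0,1],[0,0,0,0,0,0,1],[0,0,0,0,0,0,1]]]'
```

```text
clock: 31.25
position: [0.6181, 0.1868, 0.0692]
ee_rot: [1.533, 2.742, -0.0]
force: [-2.2, -1.3, 4.9]
width: 0.652
```

```bash
python3 -m pendant '[[[0,0,0,0,0,0,0.33],[0,0,0,0,0,0,0.3],[0,0,0,0,0,0,0.25],[0,0,0,0,0,0,0.15],[0,0,0,0,0,0,0],[0,0,0,0,0,0,0],[0,0,0,0,0,0,0],[0,0,0,0,0,0,0]]]'
python3 -m pendant '[[[0,0,-0.2,0,0,0,0],[0,0,-0.4,0,0,0,0],[0,0,-0.6,0,0,0,0],[0,0,-0.7,0,0,0,0],[0,0,-0.7,0,0,0,0],[0,0,-0.4,0,0,0,0],[0,0,0,0,0,0,0],[0,0,0,0,0,0,0]]]' 
python3 go.py .4243 .3566 .18 1.767
python3 - <<'E'
from cell import arm
from ov import *
s=arm.get_image('scene');t=arm.get_image('top')
crop(s,340,190,420,280,5,'pics/o.png');cv2.imwrite('pics/o2.png',t['img'][:,:,::-1])
E
```

```text
clock: 31.92
position: [0.6181, 0.1868, 0.0687]
ee_rot: [-1.533, -2.742, 0.0]
force: [-0.0, 0.3, 0.0]
width: 0.995
clock: 32.58
position: [0.6186, 0.187, 0.1902]
ee_rot: [1.532, 2.74, 0.003]
force: [-0.7, 0.1, -0.8]
width: 1.001
t 32.58 p [0.6186 0.187  0.1902] w 1.001 F [-0.7  0.1 -0.8] q7 -0.14
turn units [  0.02   0.03 -15.2 ] shift units now [ 6.16 -1.92  0.25] | after turn [3.94 5.11 0.25]
```

View pics/o.png

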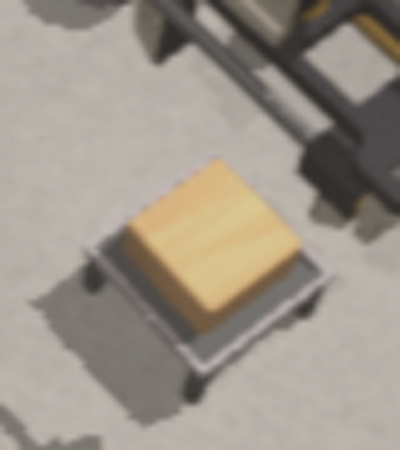

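The block lies flat and square inside the rim. Next is the board.

```bash
python3 -m pendant '[[[0,0,0,0,0,-1,0],[0,0,0,0,0,-1,0],[0,0,0,0,0,-1,0],[0,0,0,0,0,-1,0],[0,0,0,0,0,-1,0],[0,0,0,0,0,-1,0],[0,0,0,0,0,-1,0],[0,0,0,0,0,-1,0],[0,0,0,0,0,-1,0],[0,0,0,0,0,-1,0],[0,0,0,0,0,-1,0],[0,0,0,0,0,-1,0],[0,0,0,0,0,-1,0],[0,0,0,0,0,-1,0],[0,0,0,0,0,-1,0],[0,0,0,0,0,-0.2,0],[0,0,0,0,0,0,0],[0,0,0,0,0,0,0]]]'
python3 -m pendant '[[[0.35,0.5,0,0,0,0,0],[0.4,0.5,0,0,0,0,0],[0.4,0.5,0,0,0,0,0],[0.4,0.5,0,0,0,0,0],[0.4,0.5,0,0,0,0,0],[0.4,0.5,0,0,0,0,0],[0.4,0.5,0,0,0,0,0],[0.4,0.5,0,0,0,0,0],[0.4,0.5,0,0,0,0,0],[0.4,0.5,0,0,0,0,0],[0,0,0,0,0,0,0],[0,0,0,0,0,0,0]]]'
python3 go.py .4243 .3566 .03 1.767
```

```text
clock: 34.18
position: [0.6178, 0.1866, 0.1879]
ee_rot: [0.304, -3.126, 0.0]
force: [0.5, -0.2, 0.4]
width: 0.998
clock: 35.18
position: [0.4229, 0.3532, 0.189]
ee_rot: [-0.31, 3.126, 0.0]
force: [0.8, -0.9, 0.1]
width: 0.996
t 35.18 p [0.4229 0.3532 0.189 ] w 0.996 F [ 0.8 -0.9  0.1] q7 0.49
turn units [0.   0.   0.02] shift units now [-0.05  0.08  3.97] | after turn [-0.05  0.08  3.97]
```

```bash
python3 -m pendant '[[[-0.05,0.08,0.4,0,0,0,0],[0,0,0.6,0,0,0,0],[0,0,0.6,0,0,0,0],[0,0,0.6,0,0,0,0],[0,0,0.6,0,0,0,0],[0,0,0.3,0,0,0,0],[0,0,0.2,0,0,0,0],[0,0,0.1,0,0,0,0],[0,0,0,0,0,0,0],[0,0,0,0,0,0,0],[0,0,0,0,0,0,0]]]' 25
python3 go.py .4243 .3566 .03 1.767
```

```text
clock: 36.1
position: [0.426, 0.3562, 0.0538]
ee_rot: [-0.307, 3.125, 0.002]
force: [0.1, -0.1, -0.4]
width: 1.0
t 36.1 p [0.426  0.3562 0.0538] w 1.0 F [ 0.1 -0.1 -0.4] q7 0.34
turn units [ 0.01  0.02 -0.  ] shift units now [0.04 0.02 0.6 ] | after turn [0.04 0.02 0.6 ]
```

```bash
python3 -m pendant '[[[0.03,0.02,0.25,0,0,0,0],[0,0,0.2,0,0,0,0],[0,0,0.12,0,0,0,0],[0,0,0,0,0,0,0],[0,0,0,0,0,0,0],[0,0,0,0,0,0,0]]]' 25
python3 go.py .4243 .3566 .03 1.767
```

```text
clock: 36.6
position: [0.4241, 0.3563, 0.0299]
ee_rot: [0.308, -3.126, -0.0]
force: [0.1, 0.5, -0.3]
width: 1.003
t 36.6 p [0.4241 0.3563 0.0299] w 1.003 F [ 0.1  0.5 -0.3] q7 0.31
turn units [ 0. -0.  0.] shift units now [-0.01  0.01 -0.  ] | after turn [-0.01  0.01 -0.  ]
```

```bash
python3 -m pendant '[[[0,0,0,0,0,0,0.15],[0,0,0,0,0,0,0.22],[0,0,0,0,0,0,0.26],[0,0,0,0,0,0,0.29],[0,0,0,0,0,0,0.32],[0,0,0,0,0,0,0.35],[0,0,0,0,0,0,0.38],[0,0,0,0,0,0,1],[0,0,0,0,0,0,1],[0,0,0,0,0,0,1],[0,0,0,0,0,0,1],[0,0,0,0,0,0,1]]]' 25
python3 go.py .4243 .3566 .03 1.767
python3 -m pendant '[[[0,0,-0.15,0,0,0,1],[0,0,-0.3,0,0,0,1],[0,0,-0.5,0,0,0,1],[0,0,-0.6,0,0,0,1],[0,0,-0.6,0,0,0,1],[0,0,-0.6,0,0,0,1],[0,0,-0.4,0,0,0,1],[0,0,-0.2,0,0,0,1],[0,0,0,0,0,0,1],[0,0,0,0,0,0,1]]]'
python3 go.py .4299 -.3607 .16 1.413
```

```text
clock: 37.6
position: [0.4241, 0.3562, 0.03]
ee_rot: [-0.308, 3.126, 0.0]
force: [0.0, 0.7, 0.9]
width: 0.65
t 37.6 p [0.4241 0.3562 0.03  ] w 0.65 F [0.  0.7 0.9] q7 0.31
turn units [0. 0. 0.] shift units now [-0.01  0.01 -0.  ] | after turn [-0.01  0.01 -0.  ]
clock: 38.43
position: [0.4242, 0.3558, 0.1638]
ee_rot: [-0.307, 3.126, -0.001]
force: [-0.4, 0.7, -2.8]
width: 0.652
t 38.43 p [0.4242 0.3558 0.1638] w 0.652 F [-0.4  0.7 -2.8] q7 0.46
turn units [-0.    0.    4.42] shift units now [  3.35 -17.6    0.1 ] | after turn [ -2.96 -17.67   0.1 ]
```

```bash
python3 -m pendant '[[[0,0,0,0,0,0.6,1],[0,0,0,0,0,0.8,1],[0,0,0,0,0,0.8,1],[0,0,0,0,0,0.8,1],[0,0,0,0,0,0.8,1],[0,0,0,0,0,0.6,1],[0,0,0,0,0,0,1],[-0.05,-0.3,0,0,0,0,1],[-0.1,-0.6,0,0,0,0,1],[-0.1,-0.6,0,0,0,0,1],[-0.1,-0.6,0,0,0,0,1],[-0.1,-0.6,0,0,0,0,1],[-0.1,-0.6,0,0,0,0,1],[-0.1,-0.6,0,0,0,0,1],[-0.1,-0.6,0,0,0,0,1],[-0.1,-0.6,0,0,0,0,1],[-0.1,-0.6,0,0,0,0,1],[-0.1,-0.6,0,0,0,0,1],[-0.1,-0.6,0,0,0,0,1],[-0.1,-0.6,0,0,0,0,1]]]'
python3 -m pendant '[[[-0.1,-0.6,0,0,0,0,1],[-0.1,-0.6,0,0,0,0,1],[-0.1,-0.6,0,0,0,0,1],[-0.1,-0.6,0,0,0,0,1],[-0.1,-0.6,0,0,0,0,1],[-0.1,-0.6,0,0,0,0,1],[-0.1,-0.6,0,0,0,0,1],[-0.1,-0.6,0,0,0,0,1],[-0.1,-0.6,0,0,0,0,1],[-0.1,-0.6,0,0,0,0,1],[-0.1,-0.6,0,0,0,0,1],[-0.1,-0.6,0,0,0,0,1],[-0.1,-0.6,0,0,0,0,1],[-0.1,-0.6,0,0,0,0,1],[-0.1,-0.6,0,0,0,0,1],[-0.05,-0.3,0,0,0,0,1],[0,0,0,0,0,0,1],[0,0,0,0,0,0,1]]]'
python3 go.py .4299 -.3607 .11 1.413
python3 - <<'E'
from cell import arm
import pickle
from ov import *
t=arm.get_image('top');s=arm.get_image('scene')
lo=[(rect((.4296,-.3609),-.158,.174,.084,.044),(0,0,255))]
cv2.imwrite('pics/p1.png',draw(s,lo,100,130,220,260,5))
cv2.imwrite('pics/p2.png',draw(t,lo,430,180,530,300,5))
E
```

```text
clock: 40.1
position: [0.4261, 0.05, 0.1633]
ee_rot: [-0.242, -3.131, 0.001]
force: [-0.2, 0.6, -2.5]
width: 0.652
clock: 41.6
position: [0.4298, -0.3249, 0.1633]
ee_rot: [-0.245, -3.131, -0.002]
force: [0.2, 0.7, -2.5]
width: 0.653
t 41.6 p [ 0.4298 -0.3249  0.1633] w 0.653 F [ 0.2  0.7 -2.5] q7 1.53
turn units [ 0.01 -0.01  0.02] shift units now [-0.14 -0.89  1.33] | after turn [-0.14 -0.88  1.33]
```

View pics/p1.png

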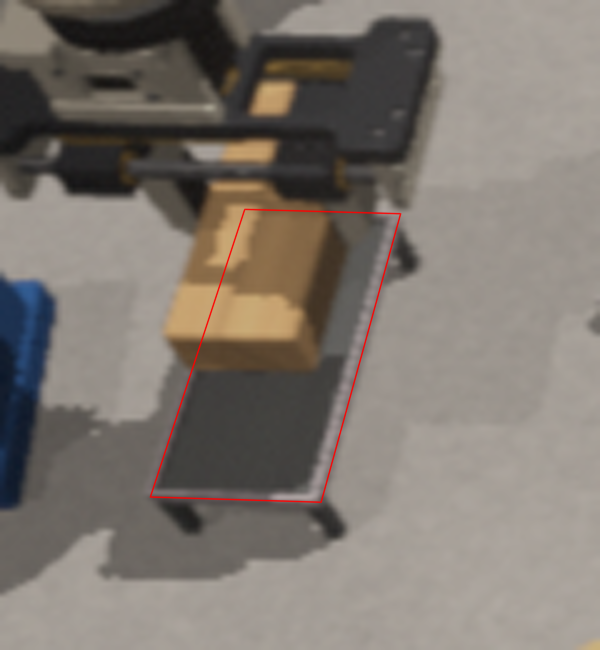

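View pics/p2.png

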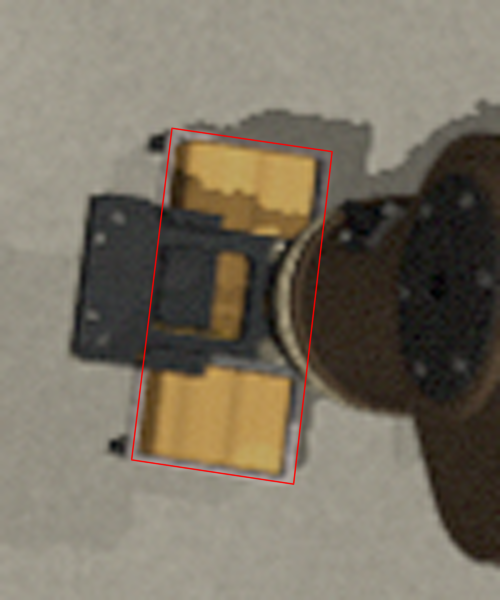

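```bash
python3 - <<'E'
from h import *
P=cloud(pickle.load(open('top0.pkl','rb')))[205:280,490:560].reshape(-1,3)
for z in(.02,.06,.09):
    Q=P[P[:,2]>z];Q=Q[Q[:,1]<-.43];print(z,Q[:,1].max() if len(Q) else None,Q[:,2].max() if len(Q) else 0, Q[Q[:,1]>-.5].max(0) if (Q[:,1]>-.5).any() else '')
E
python3 -m pendant '[[[-0.04,-0.3,0.1,0,0,0,1],[-0.05,-0.3,0.2,0,0,0,1],[-0.05,-0.28,0.3,0,0,0,1],[0,0,0.3,0,0,0,1],[0,0,0.3,0,0,0,1],[0,0,0,0,0,0,1],[0,0,0,0,0,0,1],[0,0,0,0,0,0,1]]]'
python3 go.py .4299 -.3607 .075 1.413
```

```text
0.02 -0.49581708666613494 0.10731346968409523 [ 0.4797817  -0.49581709  0.10428041]
0.06 -0.49581708666613494 0.10731346968409523 [ 0.46153633 -0.49581709  0.10428041]
0.09 -0.49612971499765507 0.10731346968409523 [ 0.46153633 -0.49612971  0.10428041]
clock: 42.37
position: [0.431, -0.36, 0.116]
ee_rot: [0.243, 3.132, 0.001]
force: [-0.3, 0.3, -1.5]
width: 0.651
t 42.37 p [ 0.431 -0.36   0.116] w 0.651 F [-0.3  0.3 -1.5] q7 1.53
turn units [0.01 0.   0.04] shift units now [ 0.02 -0.02  1.02] | after turn [ 0.02 -0.02  1.02]
```

```bash
python3 -m pendant '[[[0.02,-0.02,0.3,0,0,0,1],[0,0,0.3,0,0,0,1],[0,0,0.2,0,0,0,1],[0,0,0.1,0,0,0,1],[0,0,0.05,0,0,0,1],[0,0,0,0,0,0,1],[0,0,0,0,0,0,1],[0,0,0,0,0,0,1]]]'
python3 go.py .4299 -.3607 .0705 1.413
```

```text
clock: 43.03
position: [0.4301, -0.3615, 0.0783]
ee_rot: [0.244, 3.132, -0.001]
force: [0.2, -0.2, -1.8]
width: 0.654
t 43.03 p [ 0.4301 -0.3615  0.0783] w 0.654 F [ 0.2 -0.2 -1.8] q7 1.49
turn units [-0.    0.01  0.03] shift units now [0.01 0.02 0.2 ] | after turn [0.01 0.02 0.2 ]
```

```bash
python3 -m pendant '[[[0,0.02,0.08,0,0,0,1],[0,0,0.05,0,0,0,1],[0,0,0.03,0,0,0,1],[0,0,0,0,0,0,1],[0,0,0,0,0,0,1],[0,0,0,0,0,0,1]]]'
python3 -m pendant '[[[0,0,0.015,0,0,0,1],[0,0,0,0,0,0,1],[0,0,0,0,0,0,1]]]'
```

```text
clock: 43.53
position: [0.4299, -0.3606, 0.0716]
ee_rot: [0.244, 3.132, -0.0]
force: [-0.7, 0.2, -2.2]
width: 0.654
clock: 43.78
position: [0.4299, -0.3606, 0.0709]
ee_rot: [-0.244, -3.132, 0.0]
force: [0.0, -0.6, -1.4]
width: 0.653
```

```bash
python3 -m pendant '[[[0,0,0.015,0,0,0,1],[0,0,0,0,0,0,1],[0,0,0,0,0,0,1]]]'
```

```text
clock: 44.03
position: [0.4298, -0.3606, 0.0703]
ee_rot: [-0.244, -3.132, 0.0]
force: [0.1, 0.3, -1.0]
width: 0.648
```

```bash
python3 -m pendant '[[[0,0,0.015,0,0,0,1],[0,0,0,0,0,0,1],[0,0,0,0,0,0,1]]]'
```

```text
clock: 44.28
position: [0.43, -0.3606, 0.07]
ee_rot: [0.244, 3.132, -0.0]
force: [-0.8, -0.5, 2.7]
width: 0.65
```

```bash
python3 -m pendant '[[[0,0,0.01,0,0,0,1],[0,0,0,0,0,0,1],[0,0,0,0,0,0,1]]]'
```

```text
clock: 44.53
position: [0.43, -0.3606, 0.0699]
ee_rot: [0.244, 3.132, -0.001]
force: [-2.9, 1.6, 8.4]
width: 0.651
```

Seated. I release and rise.

```bash
python3 -m pendant '[[[0,0,0,0,0,0,0.33],[0,0,0,0,0,0,0.3],[0,0,0,0,0,0,0.25],[0,0,0,0,0,0,0.15],[0,0,0,0,0,0,0],[0,0,0,0,0,0,0],[0,0,0,0,0,0,0],[0,0,0,0,0,0,0]]]'
python3 -m pendant '[[[0,0,-0.2,0,0,0,0],[0,0,-0.4,0,0,0,0],[0,0,-0.6,0,0,0,0],[0,0,-0.7,0,0,0,0],[0,0,-0.7,0,0,0,0],[0,0,-0.7,0,0,0,0],[0,0.7,-0.3,0,0,0,0],[0,0.7,0,0,0,0,0],[0,0.7,0,0,0,0,0],[0,0.7,0,0,0,0,0],[0,0.7,0,0,0,0,0],[0,0.7,0,0,0,0,0],[0,0.7,0,0,0,0,0],[0,0,0,0,0,0,0],[0,0,0,0,0,0,0]]]'
python3 - <<'E'
from cell import arm
from ov import *
for n in('scene','top'):
    d=arm.get_image(n);cv2.imwrite(f'pics/z_{n}.png',d['img'][:,:,::-1])
    if n=='top':
        P=cloud(d);crop(d,430,180,530,300,5,'pics/z_c.png')
        for nm,X in dict(board=(.43,-.361,.07),block=(.618,.187,.07),disc=(.647,-.187,.07),foot=(.474,-.022,.08)).items():
            u,v=np.round(proj(d,np.array(X))).astype(int);print(nm,(u,v),np.nanmedian(P[v-2:v+3,u-2:u+3,2]).round(4))
    else: crop(d,110,150,210,260,5,'pics/z_s.png')
E
```

```text
clock: 45.2
position: [0.4299, -0.3606, 0.0693]
ee_rot: [-0.244, -3.132, -0.0]
force: [0.4, 0.1, 0.3]
width: 0.996
clock: 46.45
position: [0.4607, -0.1652, 0.2142]
ee_rot: [0.238, 3.132, -0.001]
force: [0.2, -0.6, 0.2]
width: 1.003
board (np.int64(479), np.int64(240)) 0.6352
block (np.int64(264), np.int64(170)) 0.0716
disc (np.int64(409), np.int64(157)) 0.0707
foot (np.int64(346), np.int64(224)) 0.0811
```

View pics/z_top.png

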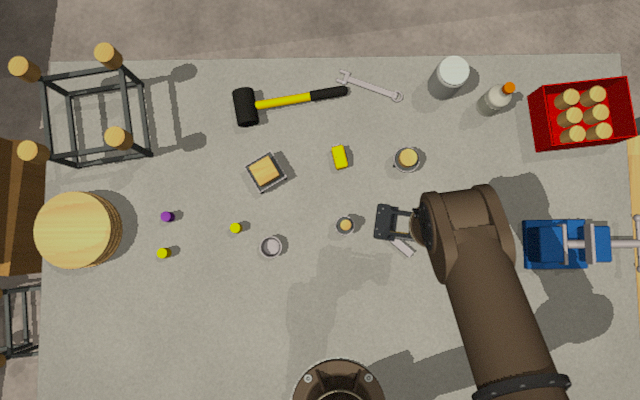

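View pics/z_scene.png

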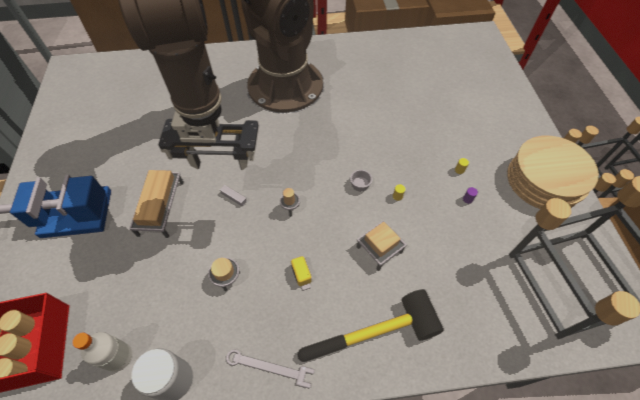

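View pics/z_s.png

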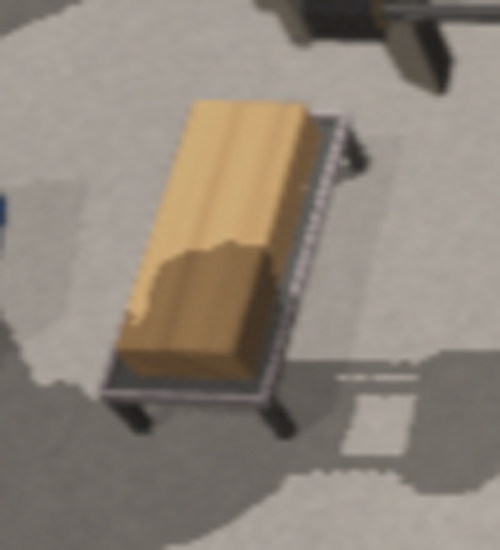

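View pics/z_c.png

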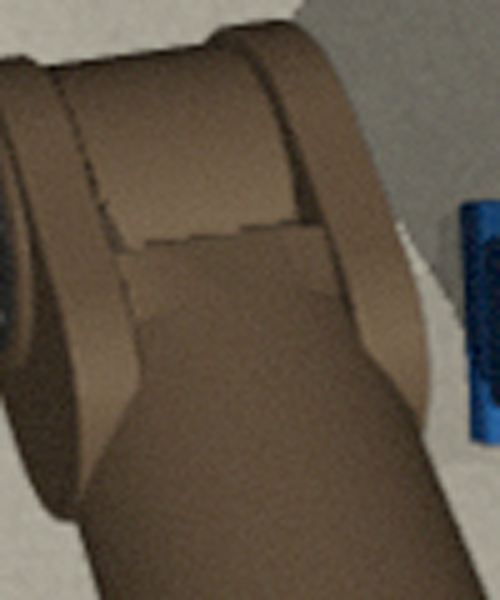

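Run:
```python
from cell import arm
from ov import *
d=arm.get_image('scene');P=cloud(d)
for x in((.37,-.351),(.43,-.361),(.49,-.371),(.42,-.338),(.434,-.384)):
    u,v=np.round(proj(d,np.array([*x,.07]))).astype(int);print(np.nanmedian(P[v-1:v+2,u-1:u+2,2]).round(4))
st=[(rect((.43,-.3606),-.158,.15,.06,.07),(0,0,255)),(rect((.4296,-.3609),-.158,.168,.078,.044),(0,255,0))]
cv2.imwrite('pics/zz.png',draw(d,st,110,150,210,260,5))
```

```text
0.0708
0.0705
0.0699
0.0705
0.0712
```

View pics/zz.png

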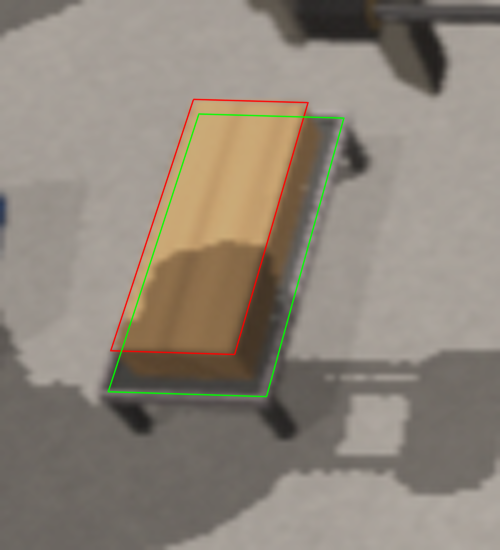

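The board is flat: its top reads 0.070–0.071 m at five points, inside the rim. I hand the job in.

```bash
python3 -c "
from cell import arm
print(arm.sign_off())"
```

```text
the job is handed in; nothing more can be done
None
```

I took the stack apart from the top down (foot, disc, block, board) and lowered each part until the wrist force showed contact. Contact forces were about 5–10 N. I then let go and rose clear. The job was handed in at about 47 s.

- **Last checks:** all four parts appear inside the rims of their own stands in the final pictures. Measured top heights:

| Part | Top height measured (m) | Expected (m) |
|---|---|---|
| Foot | 0.081 | 0.080 |
| Disc | 0.071 | 0.070 |
| Block | 0.072 | 0.070 |
| Board (five points) | 0.070–0.071 | 0.070 |

- **One reading that did not work:** in the top view the arm hid the board, so that camera gave no usable height for it. I measured the board with the scene camera instead, and it showed the board flat and inside the rim.
- **Disagreement between measurements:** the two cameras differed by 1–4 mm on several positions. That was well inside the roughly 9 mm clearance in each stand.

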